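# Load the bench air dryer with desiccant cassettes

## Task

Load the bench air dryer: loosen its four captive thumbscrews, lift the cover off by its handle and lay it, right way up, on the bench beside the dryer, then slide every desiccant cassette fully home in a slot of its own. Put the cover back on and tighten the thumbscrews in cross order: first one diagonally opposite pair, then the other pair. Leave the other things on the bench where they are.

Things in the scene. Friction and masses are not known exactly. Their poses are not given: they have to be found in the camera images.
- dryer: the bench air dryer, a fixed white box 130 (its x) x 210 (its y) x 88 mm tall; origin under its centre, z up; louvred front to its -x. Its top is open in the middle: a well 120 (x) x 114 mm (y) with a grey deck, 44 mm above the origin, that has three parallel slots along y. At each y end a steel flange, top at 88 mm, 5 mm thick, has holes 16 (x) x 36 mm (y) at (+-42, +-85) for the screws' feet
- cover: flat aluminium cover plate 130 (x) x 210 (y) x 5 mm, about 0.5 kg, with a handle and four thumbscrews; origin at the centre of the plate's underside, z up. Fitted, the origin is 88 mm above the dryer's, axes along the dryer's (half a turn round fits too). Laid on the bench it stands on its four screw feet, origin 12 mm above the bench
- cover_handle (a point): centre of the black bridge handle's bar, 41 mm above the cover's origin; the bar is 14 mm wide (cover's x), 90 mm long (cover's y) and 14 mm tall, with a post at each end and 29 mm of free space under it; fingers close on it along the cover's x
- screw_1 (a joint): captive quarter-turn thumbscrew at x = -42, y = +85 mm on the cover: 0 = tight (wing and foot along the cover's x, foot caught under the flange), 1.57 rad = fully loose (along y, as the hole); stops at both ends; grows counter-clockwise from above; stays where left (0.04 N m friction). Cross foot under the plate 28 x 8 mm, parallel to the wing, reaching 12 mm down; loose, it passes the hole with 4 mm to spare. Diagonal: 1-3, 2-4
- screw_1_head (a point): centre of the wing head of thumbscrew 1, 20 mm above the cover's origin plane: a flat wing 36 mm long, 10 mm thick, 20 mm tall (10 to 30 mm above the cover's origin plane); this frame turns with the screw, x along the wing, y through its thickness, z up
- screw_2 (a joint): captive quarter-turn thumbscrew at x = +42, y = +85 mm on the cover: 0 = tight (wing and foot along the cover's x, foot caught under the flange), 1.57 rad = fully loose (along y, as the hole); stops at both ends; grows counter-clockwise from above; stays where left (0.04 N m friction). Cross foot under the plate 28 x 8 mm, parallel to the wing, reaching 12 mm down; loose, it passes the hole with 4 mm to spare
- screw_2_head (a point): centre of the wing head of thumbscrew 2, 20 mm above the cover's origin plane: a flat wing 36 mm long, 10 mm thick, 20 mm tall (10 to 30 mm above the cover's origin plane); this frame turns with the screw, x along the wing, y through its thickness, z up
- screw_3 (a joint): captive quarter-turn thumbscrew at x = +42, y = -85 mm on the cover: 0 = tight (wing and foot along the cover's x, foot caught under the flange), 1.57 rad = fully loose (along y, as the hole); stops at both ends; grows counter-clockwise from above; stays where left (0.04 N m friction). Cross foot under the plate 28 x 8 mm, parallel to the wing, reaching 12 mm down; loose, it passes the hole with 4 mm to spare
- screw_3_head (a point): centre of the wing head of thumbscrew 3, 20 mm above the cover's origin plane: a flat wing 36 mm long, 10 mm thick, 20 mm tall (10 to 30 mm above the cover's origin plane); this frame turns with the screw, x along the wing, y through its thickness, z up
- screw_4 (a joint): captive quarter-turn thumbscrew at x = -42, y = -85 mm on the cover: 0 = tight (wing and foot along the cover's x, foot caught under the flange), 1.57 rad = fully loose (along y, as the hole); stops at both ends; grows counter-clockwise from above; stays where left (0.04 N m friction). Cross foot under the plate 28 x 8 mm, parallel to the wing, reaching 12 mm down; loose, it passes the hole with 4 mm to spare
- screw_4_head (a point): centre of the wing head of thumbscrew 4, 20 mm above the cover's origin plane: a flat wing 36 mm long, 10 mm thick, 20 mm tall (10 to 30 mm above the cover's origin plane); this frame turns with the screw, x along the wing, y through its thickness, z up
- slot_1 (a point): centre of the floor of slot 1 in the dryer, 4 mm above the dryer's origin, at x = -39 mm; the slot is 29 mm wide (x) and 100 mm long (y), 40 mm deep, with a 2 mm bevel at its mouth; axes as the dryer's
- slot_2 (a point): centre of the floor of slot 2 in the dryer, 4 mm above the dryer's origin, at x = 0 mm; the slot is 29 mm wide (x) and 100 mm long (y), 40 mm deep, with a 2 mm bevel at its mouth; axes as the dryer's
- slot_3 (a point): centre of the floor of slot 3 in the dryer, 4 mm above the dryer's origin, at x = 39 mm; the slot is 29 mm wide (x) and 100 mm long (y), 40 mm deep, with a 2 mm bevel at its mouth; axes as the dryer's
- cassette_1: desiccant cassette (one to three there, alike; None if absent): an upright slab 26 mm thick (its x), 96 mm long (y), 46 mm tall, white over grey, with a grip tab on top in the middle, 14 (x) x 30 mm (y), 46 to 76 mm above the origin; 0.15 kg, weighted foot; origin under its centre, z up. Fits any slot, either way round; home, its underside rests on the slot's floor
- cassette_2: desiccant cassette (one to three there, alike; None if absent): an upright slab 26 mm thick (its x), 96 mm long (y), 46 mm tall, white over grey, with a grip tab on top in the middle, 14 (x) x 30 mm (y), 46 to 76 mm above the origin; 0.15 kg, weighted foot; origin under its centre, z up. Fits any slot, either way round; home, its underside rests on the slot's floor
- cassette_3: desiccant cassette (one to three there, alike; None if absent): an upright slab 26 mm thick (its x), 96 mm long (y), 46 mm tall, white over grey, with a grip tab on top in the middle, 14 (x) x 30 mm (y), 46 to 76 mm above the origin; 0.15 kg, weighted foot; origin under its centre, z up. Fits any slot, either way round; home, its underside rests on the slot's floor
- sample_cup: bystander: sample cup with white lid, 61 mm wide, 59 mm tall; origin under its centre
- beaker: bystander: glass beaker, 72 mm wide, 82 mm tall; origin under its centre
- timer: bystander: bench timer, 66 x 66 x 20 mm; origin under its centre
Mind the look-alikes: they are no part of the job. Leave any turquoise look-alike of the cassette_2 alone.

How it is judged:
By the outcome, as a careful person would: the job done as asked, in the order asked, and still so for the second after the job is handed in, with the robot touching nothing.
Of cassette_1, cassette_2, cassette_3 only 1 to 3 are there at a start; the rules pass over those that are not, and their reading is None.
At some moment in a run one of cassette_1, cassette_2, cassette_3 may be knocked a few centimetres aside while the robot is not near it.
It also fails if it takes over 210 s, if anything falls off the work surface, if the arm or the gripper's body presses on something with over 40 N, if the wrist force passes 120 N, or if a joint passes its speed limit or range.

## Robot

A 7-joint arm with a two-finger parallel gripper is mounted at the origin on a cart in front of the work surface, level with it; the furniture and walls round the work are solid. World frame = base frame: x ahead of the robot, y to its left, z up, the work surface at z = 0. Lengths are in mm, angles in rad, forces in N, time in s.
With the tool pointing down it reaches from about 425 to 975 mm from the base axis. Payload 16.7 kg.
Tool frame: the origin (TCP) lies at the very end of the fingers, on their centre line; the grasp point (between the pads) lies 19 mm behind it; x points along the fingers, z is the direction in which the jaws open and shut, and the axes are right-handed (so a half turn about x gives the same grasp; the last joint's range is limited). The gripper opens to 85 mm and grips with 20 to 120 N. Pads are 22 mm wide; open, the fingers measure 114 mm over their backs; the gripper's body (76 mm by 85 mm) begins 54 mm behind the grasp point. The pads swing forward as they close: fully open they stand 13 mm farther back than shut.
Start: joints at [-1.417, 0.426, 0.074, 1.606, -0.034, 1.111, -0.067], TCP at [201.93, 644.05, 231.302] pointing down, gripper open.
Joint ranges: [-2.85, 2.85], [-0.5, 2.14], [-1.23, 1.37], [0.21, 2.46], [-1.02, 4.16], [0.16, 2.05], [-2.73, 2.73]. Speed limits (rad/s): [1.89, 1.89, 2.39, 2.39, 3.01, 3.01, 3.01].

## Interface

Orientations are given as a rotation vector (axis times angle).
In Python, from plant import * gives the robot as it stands.
- The arm moves only by the tool servo_tool, never from a script. Its argument "moves" is a list of rows, each a list of 3 entries, a list of its own where there are three numbers: the closure, from -1 (fully open) to 1 (shut), then the shift along the tool's x, y, z in mm, then the turn about the tool's x in rad. A call has 1 to 5 rows; each row shifts and turns the commanded pose from where the row before left it, along the tool's axes as they then stand; what a row does not reach is not made up. A row lasts 1/10 s, in which the tool goes at most 50 mm and 8.59 degrees, less where a joint would pass 70% of its speed; a pose out of reach is approached as far as the arm can. A call is refused whole if a number of a shift passes 50 or a number of a turn 0.15, either way. A call with a gripper value outside its range is refused whole. The fingers move at their own pace and stop on an object; the grip force is fixed at half the most. Time passes only in rows, so rows that do not move let the fingers close. It gives the time, the measured TCP pose, the force and the opening at its end, in the units of the state.
- read_state(): the state, without advancing time (a new reading comes with each control period).
- grab_frame(name): name is "side" or "top" or "wrist"; returns the picture (420x560x3 uint8, blue, green, red); there is no depth.
- calibration(name): a dict with "mtx" (3x3 intrinsics, pixels), "pose" (4x4, takes a point from camera to world coordinates). Camera axes: x right, y down, z forward; pixel columns grow to the right and rows downward; lengths in mm; the calibration is good to about 2 mm. A picture is of the moment at which its call begins: read the wrist's pose just before it. calibration takes no time and is no camera call; for the wrist camera it gives the pose at the moment of the call.
- job_done(): hands the job in, once; it reports no verdict.
The state is a dict: "time_s": time; "qpos": joint angles; "joint_velocities": joint speeds; "joint_efforts": joint torques, N m; "ee_pos": TCP position; "ee_rot": TCP orientation; "wrist_force": force on the tool from outside, world axes, zero at the start; "ft_torque": the same for the moment, N m; "opening": finger opening in mm.
Only numpy, scipy, OpenCV 4.12 (cv2) and the standard library are available. Lean on these libraries where they do the work, as an engineer would, in place of code of your own. Each camera call takes 0.05 s, during which the arm holds its last target.

## Working session

There is one attempt and no reset: what is moved stays moved. The work goes in short steps, Python scripts to look and compute and a tool call to move; the robot and the scene stay as the last step left them, time stands still between calls to the robot, and variables do not carry over. Pictures are saved under pics/ and viewed, and the job is handed in when it is done.

Besides the shell and the picture viewer there is one more tool, called after "Emit:" as a command line: name --argument value ..., lists and objects as JSON in quotes. servo_tool: Moves the arm, as the interface text tells. Its arguments: {"type":"object","properties":{"moves":{"type":"array"}},"required":["moves"]}

```bash
ls; mkdir -p pics; python3 - <<'E'
from plant import *
import cv2
for n in ("side","top","wrist"):
    f=grab_frame(n); cv2.imwrite(f"pics/a_{n}.png",f)
    c=calibration(n); print(n,c["mtx"].tolist() if hasattr(c["mtx"],'tolist') else c["mtx"],c["pose"])
print(read_state())
E
```

```text
pics
side [[527.8748570952326, 0.0, 286.7958879288964], [0.0, 527.8748570952326, 203.66834865933887], [0.0, 0.0, 1.0]] [[-9.99981139e-01 -6.09414730e-03  7.63989926e-04  5.33869093e+02]
 [-4.35340188e-03  6.15545959e-01 -7.88088968e-01  1.42524322e+03]
 [ 4.33245934e-03 -7.88077429e-01 -6.15560879e-01  1.34492530e+03]
 [ 0.00000000e+00  0.00000000e+00  0.00000000e+00  1.00000000e+00]]
top [[468.25141274987664, 0.0, 275.2891839562676], [0.0, 468.25141274987664, 210.27446118730188], [0.0, 0.0, 1.0]] [[-2.19167994e-02 -9.85519198e-01  1.68141501e-01  2.62203354e+02]
 [-9.99759704e-01  2.15315878e-02 -4.11403337e-03 -1.37045693e+02]
 [ 4.34105380e-04 -1.68191264e-01 -9.85754285e-01  1.71322638e+03]
 [ 0.00000000e+00  0.00000000e+00  0.00000000e+00  1.00000000e+00]]
wrist [[339.5797193995523, 0.0, 278.64132329395534], [0.0, 339.5797193995523, 208.15466560751466], [0.0, 0.0, 1.0]] [[ 3.00290252e-01  9.08779470e-01  2.89733740e-01  1.27376188e+02]
 [ 9.53846135e-01 -2.85521420e-01 -9.30326280e-02  6.67405142e+02]
 [-1.82095349e-03  3.04298199e-01 -9.52575084e-01  3.73320539e+02]
 [ 0.00000000e+00  0.00000000e+00  0.00000000e+00  1.00000000e+00]]
{'time_s': 0.15, 'qpos': array([-1.41647631,  0.42658075,  0.07384638,  1.6064147 , -0.03414507,
        1.11082887, -0.06709436]), 'joint_velocities': array([ 0.00154655, -0.00120626, -0.00010102, -0.00154278,  0.00162231,
       -0.00023505,  0.00049075]), 'joint_efforts': array([ 4.88960286e-03, -9.50316238e+01,  3.76404181e+00, -4.63758802e+01,
        1.94277184e-02,  7.70209415e-03,  3.92045411e-05]), 'ee_pos': array([201.84768688, 643.79526692, 230.79622637]), 'ee_rot': array([-0.98311029,  1.33855582,  0.9821308 ]), 'wrist_force': array([-0.42842867, -1.0453263 ,  0.44963606]), 'ft_torque': array([ 0.01865799, -0.01576314,  0.02892577]), 'opening': 85.46884387794688}
```

View pics/a_side.png

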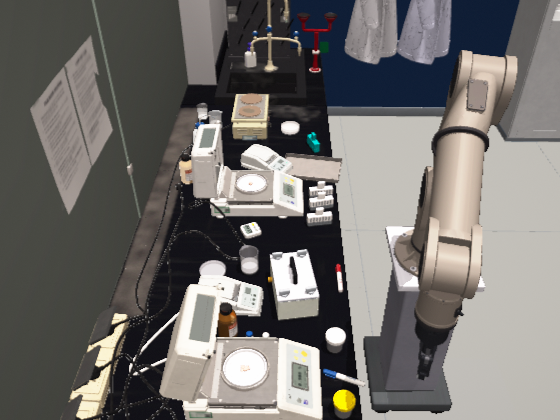

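View pics/a_top.png

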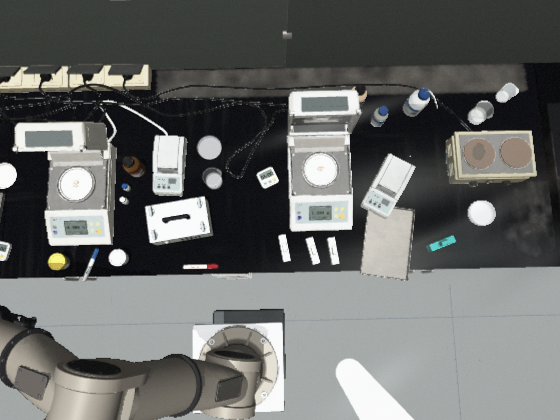

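View pics/a_wrist.png

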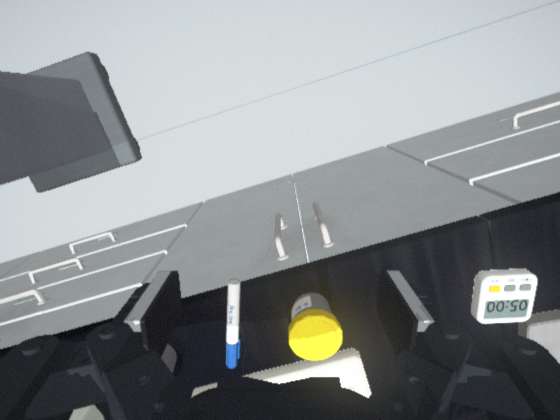

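```bash
cat > h.py <<'E'
import numpy as np, cv2
from plant import *
def ray(n,u,v,z,c=None):
    c=c or calibration(n); M=np.array(c["mtx"]);P=np.array(c["pose"])
    d=P[:3,:3]@np.linalg.solve(M,[u,v,1.]); o=P[:3,3]
    return o+d*(z-o[2])/d[2]
def proj(n,p,c=None):
    c=c or calibration(n); M=np.array(c["mtx"]);P=np.array(c["pose"])
    q=M@(P[:3,:3].T@(np.array(p,float)-P[:3,3])); return q[:2]/q[2]
def crop(src,x0,y0,x1,y1,s,out):
    f=cv2.imread(src)[y0:y1,x0:x1]; cv2.imwrite(out,cv2.resize(f,None,fx=s,fy=s,interpolation=cv2.INTER_CUBIC))
E
python3 - <<'E'
from h import *
crop("pics/a_top.png",130,130,350,280,3.6,"pics/c1.png")
crop("pics/a_side.png",200,170,360,370,3,"pics/c2.png")
for z,pts in ((0,[(285,248),(312,250),(333,250),(179,220),(441,243)]),):
    for p in pts: print(p,ray("top",*p,z).round())
E
```

```text
(285, 248) [ 414. -177.    0.]
(312, 250) [ 404. -275.    0.]
(333, 250) [ 402. -352.    0.]
(179, 220) [526. 213.   0.]
(441, 243) [ 419. -749.    0.]
```

View pics/c1.png

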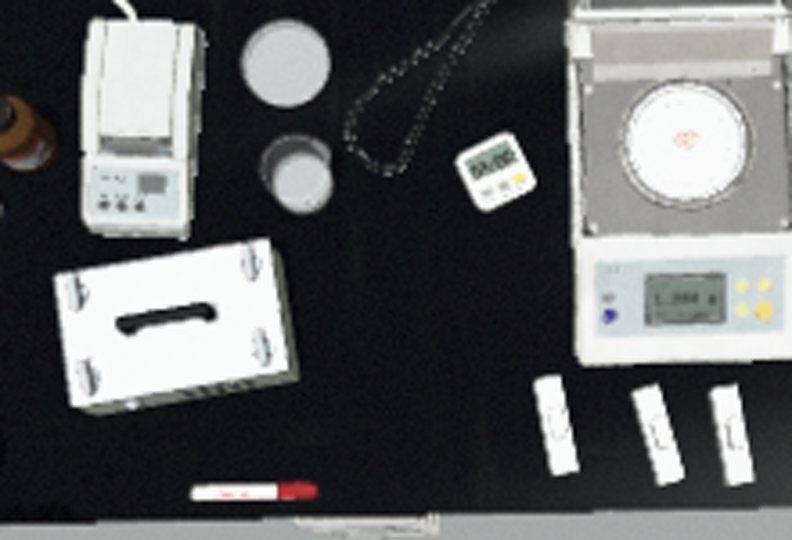

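View pics/c2.png

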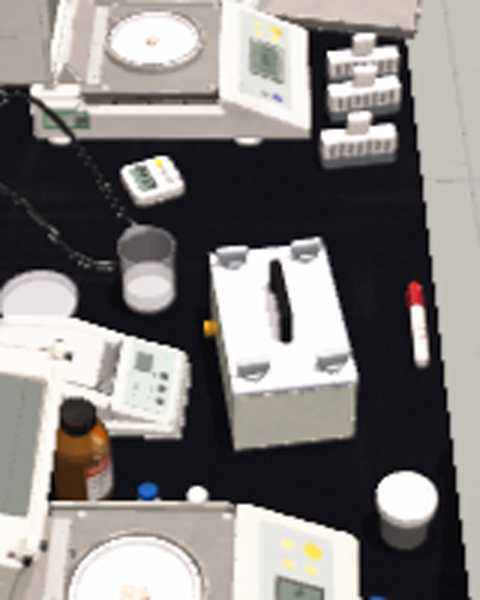

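```bash
python3 - <<'E'
from h import *
from scipy.spatial.transform import Rotation as Ro
s=read_state(); print(Ro.from_rotvec(s["ee_rot"]).as_matrix().round(3))
S=[ray("top",130+x/3.6,130+y/3.6,113)[:2] for x,y in ((77,293),(251,262),(262,345),(89,378))]
S=np.array(S); print(S.round(1), S.mean(0), )
for i in range(4): d=S[(i+1)%4]-S[i]; print(np.hypot(*d).round(1), np.degrees(np.arctan2(d[1],d[0])).round(1))
H=[ray("top",130+x/3.6,130+y/3.6,136)[:2].round(1) for x,y in ((127,325),(209,311))];print(H)
for nm,u,v,z in(("timer",268,177,20),("beaker",212,178,40),("pen1",184,267,5),("pen2",218,266,5)): print(nm,ray("top",u,v,z).round())
for q in ((536,378),(560,378),(578,472),(554,475),(632,390),(658,384),(684,482),(660,486),(710,390),(737,385),(753,482),(728,486)): print(ray("top",130+q[0]/3.6,130+q[1]/3.6,46)[:2].round())
E
```

```text
[[-0.    -0.954  0.299]
 [-0.001  0.299  0.954]
 [-1.    -0.    -0.001]]
[[540.6 285.6]
 [567.3 118.3]
 [486.2 107.4]
 [458.1 272.3]] [513.05356355 195.88031978]
169.4 -80.9
81.8 -172.3
167.3 99.7
83.6 9.2
[array([504.9, 231.5]), array([516.6, 154.2])]
timer [ 677. -120.   20.]
beaker [673.  85.  40.]
pen1 [352. 191.   5.]
pen2 [353.  68.   5.]
[ 457. -155.]
[ 456. -179.]
[ 363. -194.]
[ 360. -170.]
[ 442. -250.]
[ 448. -276.]
[ 350. -298.]
[ 347. -274.]
[ 441. -327.]
[ 445. -354.]
[ 349. -366.]
[ 346. -341.]
```

```bash
cat > pl.py <<'E'
import sys, json
from h import *
from scipy.spatial.transform import Rotation as Ro
def cur():
    s=read_state(); R=Ro.from_rotvec(s["ee_rot"]).as_matrix()
    return s,np.array(s["ee_pos"]),R,np.degrees(np.arctan2(R[1,2],R[0,2]))
def plan(x,y,z,yaw,g=-1,vmax=45,wmax=0.15,direc=0):
    s,p,R,y0=cur(); d=(yaw-y0+180)%360-180
    if direc>0 and d<0:d+=360
    if direc<0 and d>0:d-=360
    D=np.array([x,y,z])-p; T=-np.radians(d)   # turn about tool x
    n=max(1,int(np.ceil(max(np.linalg.norm(D)/vmax,abs(T)/wmax-1e-6))))
    print("t%.2f pos %s yaw %.1f op %.1f F%s q7 %.2f | D %s turn %.3f rows %d"%(s["time_s"],p.round(1),y0,s["opening"],np.array(s["wrist_force"]).round(1),s["qpos"][6],D.round(1),T,n))
    rows=[];C=R.copy();P=p.copy();q=np.radians(y0)
    t=round(T/n,3); 
    for i in range(n):
        want=p+D*(i+1)/n
        l=[float(v) for v in np.round(C.T@(want-P),1)]; P=P+C@np.array(l)
        rows.append([g,l,t]); C=C@Ro.from_rotvec([t,0,0]).as_matrix()
    for i in range(0,n,5): print(json.dumps(rows[i:i+5]))
if __name__=="__main__":
    a=[float(v) for v in sys.argv[1:]]; plan(*a)
E
python3 pl.py 513 196 260 -80.8 -1 45 0.15 -1
```

```text
t0.15 pos [201.8 643.8 230.8] yaw 72.6 op 85.5 F[-0.4 -1.   0.4] q7 -0.07 | D [ 311.2 -447.8   29.2] turn 2.677 rows 18
[[-1.0, [-1.6, -23.9, -18.6], 0.149], [-1.0, [-1.6, -26.5, -14.8], 0.149], [-1.0, [-1.6, -28.3, -10.7], 0.149], [-1.0, [-1.6, -29.6, -6.4], 0.149], [-1.0, [-1.6, -30.2, -1.9], 0.149]]
[[-1.0, [-1.6, -30.2, 2.6], 0.149], [-1.0, [-1.6, -29.5, 7.0], 0.149], [-1.0, [-1.6, -28.1, 11.3], 0.149], [-1.0, [-1.6, -26.1, 15.4], 0.149], [-1.0, [-1.6, -23.5, 19.1], 0.149]]
[[-1.0, [-1.6, -20.5, 22.3], 0.149], [-1.0, [-1.6, -16.9, 25.2], 0.149], [-1.0, [-1.7, -12.9, 27.4], 0.149], [-1.0, [-1.6, -8.8, 29.0], 0.149], [-1.0, [-1.6, -4.4, 29.9], 0.149]]
[[-1.0, [-1.6, 0.2, 30.3], 0.149], [-1.0, [-1.6, 4.6, 30.0], 0.149], [-1.0, [-1.6, 9.0, 28.9], 0.149]]
```

Emit:
servo_tool --moves '[[-1,[-2,-24,-19],0.149],[-1,[-2,-26,-15],0.149],[-1,[-2,-28,-11],0.149],[-1,[-2,-30,-6],0.149],[-1,[-2,-30,-2],0.149]]'

```text
time_s: 0.65
ee_pos: [288.3, 518.2, 241.2]
ee_rot: [-0.404, 1.533, 0.404]
wrist_force: [1.9, 0.1, -0.3]
opening: 85.3
```

Emit:
servo_tool --moves '[[-1,[-2,-30,3],0.149],[-1,[-2,-30,7],0.149],[-1,[-2,-28,11],0.149],[-1,[-2,-26,15],0.149],[-1,[-2,-24,19],0.149]]'

```text
time_s: 1.15
ee_pos: [374.2, 393.3, 251.3]
ee_rot: [0.18, 1.564, -0.18]
wrist_force: [0.1, -0.3, 0.4]
opening: 85.3
```

Emit:
servo_tool --moves '[[-1,[-2,-21,22],0.149],[-1,[-2,-17,25],0.149],[-1,[-2,-13,27],0.149],[-1,[-2,-9,29],0.149],[-1,[-2,-4,30],0.149]]'

```text
time_s: 1.65
ee_pos: [459.8, 268.6, 261.4]
ee_rot: [0.759, 1.434, -0.759]
wrist_force: [0.0, 0.1, -1.3]
opening: 85.4
```

Emit:
servo_tool --moves '[[-1,[-2,0,30],0.149],[-1,[-2,5,30],0.149],[-1,[-2,9,29],0.149]]'

```text
time_s: 1.95
ee_pos: [511.7, 194.2, 267.4]
ee_rot: [1.098, 1.277, -1.098]
wrist_force: [-0.5, 0.8, 0.5]
opening: 85.1
```

```bash
python3 pl.py 513 196 260 -80.8; python3 - <<'E'
from h import *
cv2.imwrite("pics/w1.png",grab_frame("wrist"));cv2.imwrite("pics/t1.png",grab_frame("top"))
c=calibration("wrist");print(c["pose"])
E
```

```text
t1.95 pos [511.7 194.2 267.4] yaw -81.4 op 85.1 F[-0.5  0.8  0.5] q7 -1.72 | D [ 1.3  1.8 -7.4] turn -0.011 rows 1
[[-1, [7.4, 1.5, -1.6], -0.011]]
[[ 1.43877209e-01 -9.43307972e-01 -2.99114390e-01  5.89506583e+02]
 [-9.89593501e-01 -1.36532371e-01 -4.54270263e-02  2.03249615e+02]
 [ 2.01287930e-03  3.02537570e-01 -9.53135335e-01  4.10313577e+02]
 [ 0.00000000e+00  0.00000000e+00  0.00000000e+00  1.00000000e+00]]
```

View pics/w1.png

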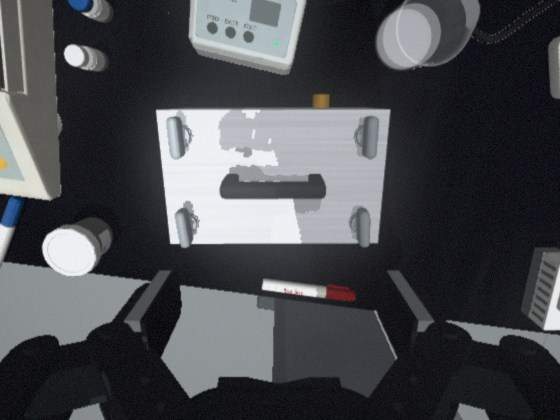

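```bash
python3 - <<'E'
from h import *
c=calibration("wrist")
f=cv2.imread("pics/w1.png"); 
C=np.array([ray("wrist",u,v,93,c)[:2] for u,v in ((170,243),(158,110),(389,109),(379,243))])
print(C.round(1),C.mean(0))
for i in range(4): d=C[(i+1)%4]-C[i]; print(np.hypot(*d).round(1), np.degrees(np.arctan2(d[1],d[0])).round(1))
H=np.array([ray("wrist",u,v,136,c)[:2] for u,v in ((222,180),(326,180))]);print(H.round(1),H.mean(0))
W=[((181,214),(185,243)),((171,119),(178,154)),((371,119),(370,155)),((361,210),(363,244))]
crop("pics/w1.png",140,90,410,260,2.9,"pics/w1c.png")
E
```

```text
[[437.5 291.7]
 [565.9 308.6]
 [596.5 103.5]
 [467.8  82.1]] [516.94044934 196.45781532]
129.4 7.5
207.3 -81.5
130.5 -170.5
211.8 98.2
[[520.9 240. ]
 [533.2 155. ]] [527.01248934 197.464901  ]
```

View pics/w1c.png

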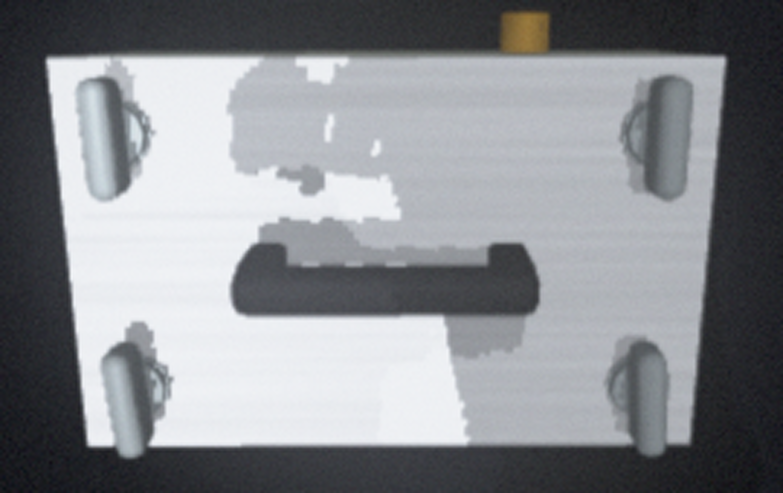

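```bash
python3 - <<'E'
from h import *
c=calibration("wrist")
C=np.array([ray("wrist",140+u/2.9,90+v/2.9,93,c)[:2] for u,v in ((87,444),(47,57),(725,57),(692,444))])
print(C.round(1),C.mean(0).round(1))
for i in range(4): d=C[(i+1)%4]-C[i]; print(np.hypot(*d).round(1), np.degrees(np.arctan2(d[1],d[0])).round(1))
print(ray("wrist",140+386/2.9,90+291/2.9,136,c).round(1))
# wing top centres z=118
S=np.array([ray("wrist",140+u/2.9,90+v/2.9,118,c)[:2] for u,v in ((122,395),(98,136),(672,136),(654,395))])
print(S.round(1),S.mean(0).round(1))
for i in range(4): d=S[(i+1)%4]-S[i]; print(np.hypot(*d).round(1), np.degrees(np.arctan2(d[1],d[0])).round(1))
E
```

```text
[[437.4 291.7]
 [565.9 310.2]
 [596.1 102.5]
 [467.7  82.4]] [516.8 196.7]
129.8 8.2
209.9 -81.7
130.0 -171.1
211.4 98.2
[518.2 197.  136. ]
[[467.9 274.6]
 [547.7 286.2]
 [571.7 120.4]
 [492.  107.8]] [519.8 197.2]
80.7 8.3
167.6 -81.7
80.8 -171.0
168.5 98.2
```

```bash
python3 pl.py 463.3 274.8 97 -81.6
```

```text
t2.05 pos [513.1 191.6 267.7] yaw -81.7 op 85.5 F[-0.3  0.1  0.2] q7 -1.72 | D [ -49.8   83.2 -170.7] turn -0.001 rows 5
[[-1, [34.1, -7.5, -17.9], -0.0], [-1, [34.1, -7.5, -18.0], -0.0], [-1, [34.2, -7.4, -17.9], -0.0], [-1, [34.1, -7.5, -18.0], -0.0], [-1, [34.1, -7.5, -17.9], -0.0]]
```

Emit:
servo_tool --moves '[[-0.3,[15,-19,-45],0],[-0.3,[16,-18,-45],0],[-0.3,[45,0,0],0],[-0.3,[45,0,0],0],[-0.3,[40,0,0],0]]'

```text
time_s: 2.55
ee_pos: [460.8, 277.4, 105.0]
ee_rot: [1.091, 1.28, -1.092]
wrist_force: [0.5, 2.0, 0.4]
opening: 55.5
```

```bash
python3 pl.py 463.3 274.8 97 -81.6; python3 -c "
from h import *
cv2.imwrite('pics/w2.png',grab_frame('wrist'))"
```

```text
t2.55 pos [460.8 277.4 105. ] yaw -80.9 op 55.5 F[0.5 2.  0.4] q7 -1.74 | D [ 2.5 -2.6 -8. ] turn 0.012 rows 1
[[-1, [8.0, 2.1, 2.9], 0.012]]
```

View pics/w2.png

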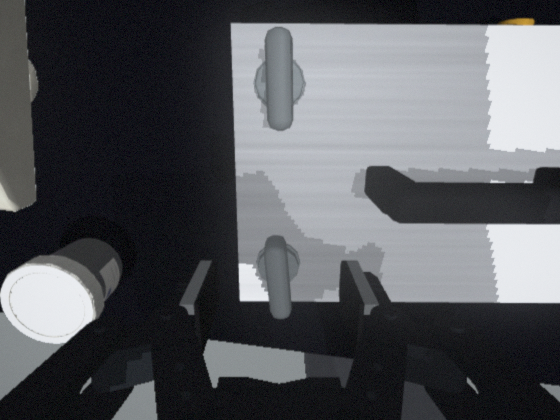

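Emit:
servo_tool --moves '[[-0.3,[8,2,2],0.012],[1,[0,0,0],0],[1,[0,0,0],0],[1,[0,0,0],0],[1,[0,0,0],0]]'

```text
time_s: 3.1
ee_pos: [465.0, 276.2, 100.8]
ee_rot: [1.105, 1.274, -1.099]
wrist_force: [-0.1, 1.2, 12.7]
opening: 8.4
```

```bash
python3 pl.py 463.3 274.8 97 -81.6
```

```text
t3.10 pos [465.  276.2 100.8] yaw -81.7 op 8.4 F[-0.1  1.2 12.7] q7 -1.74 | D [-1.7 -1.4 -3.8] turn -0.002 rows 1
[[-1, [3.8, -1.9, 1.1], -0.002]]
```

Emit:
servo_tool --moves '[[1,[-3,0,0],-0.1],[1,[0,0,0],-0.147],[1,[0,0,0],-0.147],[1,[0,0,0],-0.147],[1,[0,0,0],-0.147]]'

```text
time_s: 3.6
ee_pos: [464.1, 275.4, 102.8]
ee_rot: [0.574, 1.494, -0.572]
wrist_force: [-0.5, 0.8, -3.6]
opening: 8.8
```

Emit:
servo_tool --moves '[[1,[0,0,0],-0.147],[1,[0,0,0],-0.147],[1,[0,0,0],-0.147],[1,[0,0,0],-0.147],[1,[0,0,0],-0.147]]'

```text
time_s: 4.1
ee_pos: [464.1, 275.5, 102.8]
ee_rot: [-0.001, 1.57, 0.002]
wrist_force: [-2.3, 2.0, -3.9]
opening: 8.3
```

Emit:
servo_tool --moves '[[1,[0,0,0],-0.147],[1,[0,0,0],0]]'

```text
time_s: 4.3
ee_pos: [464.2, 275.3, 102.8]
ee_rot: [-0.114, 1.567, 0.115]
wrist_force: [-0.7, 1.2, -4.2]
opening: 8.4
```

```bash
python3 pl.py 463.3 274.8 97 8.4;python3 -c "
from h import *
print(read_state()['ft_torque'])
cv2.imwrite('pics/w3.png',grab_frame('wrist'))"
```

```text
t4.30 pos [464.2 275.3 102.8] yaw 8.3 op 8.4 F[-0.7  1.2 -4.2] q7 -0.40 | D [-0.9 -0.5 -5.8] turn -0.001 rows 1
[[-1, [5.8, -0.3, -0.9], -0.001]]
[0.43124592 0.18717032 0.01125938]
```

View pics/w3.png

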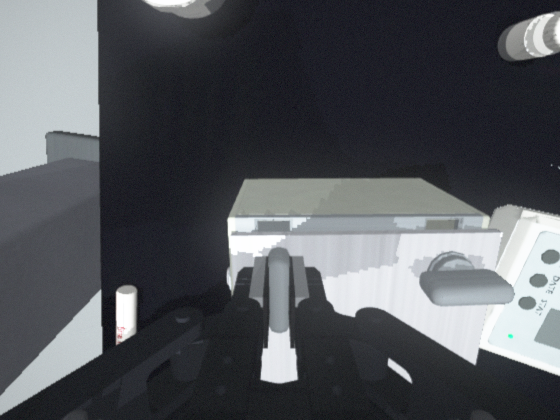

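Emit:
servo_tool --moves '[[1,[0,0,0],-0.06],[1,[0,0,0],0],[-0.3,[0,0,0],0.06],[-0.3,[0,0,0],0],[-0.3,[-45,0,0],0]]'

```text
time_s: 4.85
ee_pos: [462.0, 273.8, 143.6]
ee_rot: [-0.115, 1.574, 0.108]
wrist_force: [-0.6, 0.2, 1.3]
opening: 51.3
```

```bash
python3 pl.py 546.8 287.2 145 -81.6 -0.3
```

```text
t4.85 pos [462.  273.8 143.6] yaw 8.1 op 51.3 F[-0.6  0.2  1.3] q7 -0.42 | D [84.8 13.4  1.4] turn 1.566 rows 11
[[-0.3, [-0.2, 0.1, 7.8], 0.142], [-0.3, [-0.1, 1.2, 7.7], 0.142], [-0.3, [-0.2, 2.3, 7.5], 0.142], [-0.3, [-0.2, 3.4, 7.0], 0.142], [-0.3, [-0.2, 4.2, 6.5], 0.142]]
[[-0.3, [-0.1, 5.2, 5.9], 0.142], [-0.3, [-0.2, 6.0, 5.0], 0.142], [-0.3, [-0.2, 6.6, 4.2], 0.142], [-0.3, [-0.2, 7.1, 3.2], 0.142], [-0.3, [-0.1, 7.5, 2.1], 0.142]]
[[-0.3, [-0.2, 7.7, 1.1], 0.142]]
```

Emit:
servo_tool --moves '[[-0.3,[0,0,8],0.142],[-0.3,[0,1,8],0.142],[-0.3,[0,2,7.5],0.142],[-0.3,[0,3.5,7],0.142],[-0.3,[0,4,6.5],0.142]]'

```text
time_s: 5.35
ee_pos: [503.7, 280.8, 147.4]
ee_rot: [0.45, 1.523, -0.449]
wrist_force: [-0.2, 1.5, 0.5]
opening: 55.6
```

Emit:
servo_tool --moves '[[-0.3,[0,5,6],0.142],[-0.3,[0,6,5],0.142],[-0.3,[0,6.5,4],0.142],[-0.3,[0,7,3],0.142],[-0.3,[0,7.5,2],0.142]]'

```text
time_s: 5.85
ee_pos: [541.7, 287.0, 147.4]
ee_rot: [0.996, 1.331, -0.995]
wrist_force: [0.4, 1.1, -0.3]
opening: 55.6
```

Emit:
servo_tool --moves '[[-0.3,[0,8,1],0.142],[-0.3,[0,0,0],0]]'

```text
time_s: 6.05
ee_pos: [549.9, 288.4, 147.2]
ee_rot: [1.1, 1.274, -1.099]
wrist_force: [0.9, -0.1, -0.5]
opening: 55.3
```

```bash
python3 pl.py 546.8 287.2 101 -81.6 -0.3;python3 -c "
from h import *
cv2.imwrite('pics/w4.png',grab_frame('wrist'))"
```

```text
t6.05 pos [549.9 288.4 147.2] yaw -81.5 op 55.3 F[ 0.9 -0.1 -0.5] q7 -1.72 | D [ -3.1  -1.2 -46.2] turn 0.002 rows 2
[[-0.3, [23.1, -1.7, 0.4], 0.001], [-0.3, [23.1, -1.6, 0.3], 0.001]]
```

View pics/w4.png

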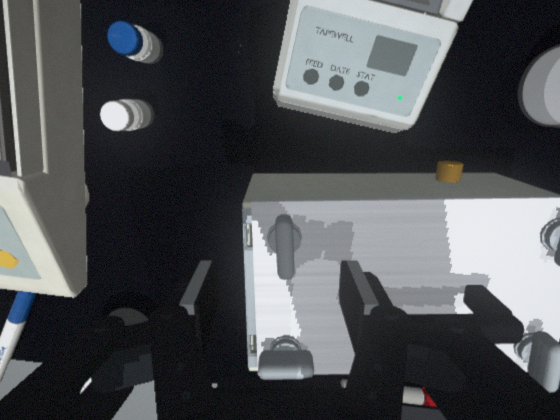

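```bash
python3 - <<'E'
from h import *
c=calibration("wrist")
for u,v in((284.5,217),(286,276),(285.5,245)): print(ray("wrist",u,v,117,c).round(1))
E
```

```text
[567. 288. 117.]
[532.  281.5 117. ]
[550.9 284.9 117. ]
```

Emit:
servo_tool --moves '[[-0.3,[23,-1,1],0],[-0.3,[22,-1,1],0],[1,[0,0,0],0],[1,[0,0,0],0],[1,[0,0,0],0]]'

```text
time_s: 6.6
ee_pos: [547.9, 286.1, 103.2]
ee_rot: [1.097, 1.277, -1.095]
wrist_force: [-0.9, -5.2, 2.5]
opening: 12.0
```

Emit:
servo_tool --moves '[[1,[0,0,0],-0.12],[1,[0,0,0],-0.147],[1,[0,0,0],-0.147],[1,[0,0,0],-0.147],[1,[0,0,0],-0.147]]'

```text
time_s: 7.1
ee_pos: [547.7, 286.4, 103.4]
ee_rot: [0.552, 1.499, -0.55]
wrist_force: [-3.5, 0.7, 2.5]
opening: 8.4
```

Emit:
servo_tool --moves '[[1,[0,0,0],-0.147],[1,[0,0,0],-0.147],[1,[0,0,0],-0.147],[1,[0,0,0],-0.147],[1,[0,0,0],-0.147]]'

```text
time_s: 7.6
ee_pos: [547.3, 286.5, 103.4]
ee_rot: [-0.024, 1.57, 0.025]
wrist_force: [-4.9, 1.6, 4.1]
opening: 8.2
```

Emit:
servo_tool --moves '[[1,[0,0,0],-0.147],[1,[0,0,0],-0.07],[-0.3,[0,0,0],0.06],[-0.3,[0,0,0],0],[-0.3,[-45,0,0],0]]'

```text
time_s: 8.1
ee_pos: [545.1, 284.5, 143.5]
ee_rot: [-0.147, 1.572, 0.141]
wrist_force: [-0.5, 0.5, 0.2]
opening: 51.7
```

```bash
python3 pl.py 572 119.5 145 -81.6 -0.3
```

```text
t8.10 pos [545.1 284.5 143.5] yaw 10.5 op 51.7 F[-0.5  0.5  0.2] q7 -0.33 | D [  26.9 -165.     1.5] turn 1.607 rows 11
[[-0.3, [-0.1, -15.2, -0.3], 0.146], [-0.3, [-0.1, -15.1, 1.9], 0.146], [-0.3, [-0.0, -14.6, 4.0], 0.146], [-0.3, [-0.1, -13.9, 6.2], 0.146], [-0.3, [-0.1, -12.9, 8.1], 0.146]]
[[-0.3, [-0.1, -11.5, 9.9], 0.146], [-0.3, [-0.1, -10.0, 11.5], 0.146], [-0.3, [-0.1, -8.2, 12.8], 0.146], [-0.3, [-0.0, -6.3, 13.8], 0.146], [-0.3, [-0.1, -4.2, 14.6], 0.146]]
[[-0.3, [-0.1, -2.0, 15.1], 0.146]]
```

Emit:
servo_tool --moves '[[-0.3,[0,-15,0],0.146],[-0.3,[0,-15,2],0.146],[-0.3,[0,-14.5,4],0.146],[-0.3,[0,-14,6],0.146],[-0.3,[0,-13,8],0.146]]'

```text
time_s: 8.6
ee_pos: [559.9, 210.6, 147.8]
ee_rot: [0.434, 1.526, -0.433]
wrist_force: [0.1, 0.4, -0.4]
opening: 55.8
```

Emit:
servo_tool --moves '[[-0.3,[0,-11.5,10],0.146],[-0.3,[0,-10,11.5],0.146],[-0.3,[0,-8,13],0.146],[-0.3,[0,-6,14],0.146],[-0.3,[0,-4,14.5],0.146]]'

```text
time_s: 9.1
ee_pos: [572.8, 135.7, 147.8]
ee_rot: [0.995, 1.331, -0.994]
wrist_force: [-0.3, 0.6, 0.8]
opening: 55.3
```

Emit:
servo_tool --moves '[[-0.3,[0,-2,15],0.146],[-0.3,[0,0,0],0]]'

```text
time_s: 9.3
ee_pos: [575.3, 119.4, 147.7]
ee_rot: [1.104, 1.271, -1.104]
wrist_force: [-0.4, 0.4, 0.5]
opening: 55.7
```

```bash
python3 pl.py 572 118.6 103 -81.6 -0.3;python3 -c "
from h import *
cv2.imwrite('pics/w5.png',grab_frame('wrist'))"
```

```text
t9.30 pos [575.3 119.4 147.7] yaw -81.9 op 55.7 F[-0.4  0.4  0.5] q7 -1.47 | D [ -3.3  -0.8 -44.7] turn -0.005 rows 1
[[-0.3, [44.7, -3.5, 0.2], -0.005]]
```

View pics/w5.png

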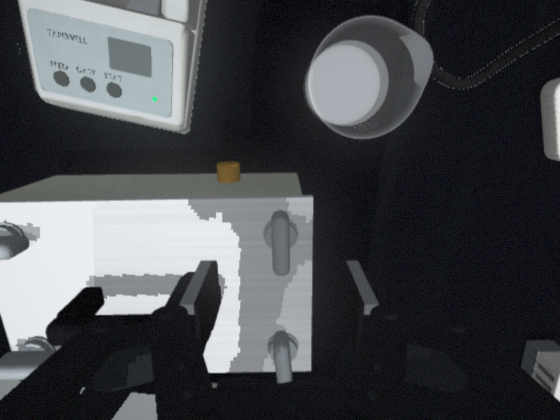

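Screw 3's wing is at (281,242), between the fingers (205..355). I'll grasp and turn it.

Emit:
servo_tool --moves '[[-0.3,[23,-2,0],-0.005],[-0.3,[22,-1.5,0.5],0],[1,[0,0,0],0],[1,[0,0,0],0],[1,[0,0,0],0]]'

```text
time_s: 9.85
ee_pos: [572.1, 120.4, 103.2]
ee_rot: [1.097, 1.277, -1.095]
wrist_force: [-0.2, -4.4, -0.3]
opening: 12.0
```

Emit:
servo_tool --moves '[[1,[0,0,0],-0.12],[1,[0,0,0],-0.147],[1,[0,0,0],-0.147],[1,[0,0,0],-0.147],[1,[0,0,0],-0.147]]'

```text
time_s: 10.35
ee_pos: [572.5, 119.8, 103.4]
ee_rot: [0.553, 1.497, -0.551]
wrist_force: [1.5, -2.8, -1.3]
opening: 8.0
```

Emit:
servo_tool --moves '[[1,[0,0,0],-0.147],[1,[0,0,0],-0.147],[1,[0,0,0],-0.147],[1,[0,0,0],-0.147],[1,[0,0,0],-0.147]]'

```text
time_s: 10.85
ee_pos: [572.6, 120.1, 103.4]
ee_rot: [-0.023, 1.568, 0.023]
wrist_force: [1.8, -1.4, -1.9]
opening: 8.4
```

Emit:
servo_tool --moves '[[1,[0,0,0],-0.147],[1,[0,0,0],-0.07],[-0.3,[0,0,0],0.06],[-0.3,[0,0,0],0],[-0.3,[-45,0,0],0]]'

```text
time_s: 11.35
ee_pos: [568.9, 119.8, 143.7]
ee_rot: [-0.145, 1.573, 0.141]
wrist_force: [0.6, 0.2, 0.4]
opening: 51.6
```

```bash
python3 pl.py 489 106.5 147 -81.6 -0.3
```

```text
t11.35 pos [568.9 119.8 143.7] yaw 10.4 op 51.6 F[0.6 0.2 0.4] q7 -0.07 | D [-79.9 -13.3   3.3] turn 1.606 rows 11
[[-0.3, [-0.2, 0.1, -7.4], 0.146], [-0.3, [-0.3, -0.9, -7.3], 0.146], [-0.3, [-0.2, -2.0, -7.1], 0.146], [-0.3, [-0.3, -3.0, -6.7], 0.146], [-0.3, [-0.2, -3.9, -6.2], 0.146]]
[[-0.3, [-0.3, -4.9, -5.6], 0.146], [-0.3, [-0.2, -5.5, -4.8], 0.146], [-0.3, [-0.2, -6.2, -3.9], 0.146], [-0.3, [-0.3, -6.8, -3.0], 0.146], [-0.3, [-0.2, -7.0, -2.0], 0.146]]
[[-0.3, [-0.3, -7.4, -1.0], 0.146]]
```

Emit:
servo_tool --moves '[[-0.3,[0,0,-7],0.146],[-0.3,[0,-1,-7],0.146],[-0.3,[0,-2,-7],0.146],[-0.3,[0,-3,-6.5],0.146],[-0.3,[0,-4,-6],0.146]]'

```text
time_s: 11.85
ee_pos: [536.2, 114.2, 147.7]
ee_rot: [0.434, 1.526, -0.434]
wrist_force: [0.7, 0.3, -0.5]
opening: 55.7
```

Emit:
servo_tool --moves '[[-0.3,[0,-5,-5.5],0.146],[-0.3,[0,-5.5,-5],0.146],[-0.3,[0,-6,-4],0.146],[-0.3,[0,-7,-3],0.146],[-0.3,[0,-7,-2],0.146]]'

```text
time_s: 12.35
ee_pos: [499.7, 108.3, 147.7]
ee_rot: [0.996, 1.331, -0.995]
wrist_force: [-0.0, 0.3, -0.3]
opening: 55.4
```

Emit:
servo_tool --moves '[[-0.3,[0,-7,-1],0.146],[-0.3,[0,0,0],0]]'

```text
time_s: 12.55
ee_pos: [492.3, 107.2, 147.5]
ee_rot: [1.103, 1.274, -1.102]
wrist_force: [0.0, 0.1, -0.1]
opening: 55.4
```

```bash
python3 pl.py 489.4 107.8 103 -81.6 -0.3;python3 -c "
from h import *
cv2.imwrite('pics/w6.png',grab_frame('wrist'))"
```

```text
t12.55 pos [492.3 107.2 147.5] yaw -81.8 op 55.4 F[ 0.   0.1 -0.1] q7 -1.60 | D [ -2.9   0.6 -44.5] turn -0.003 rows 1
[[-0.3, [44.5, -2.8, -1.0], -0.003]]
```

View pics/w6.png

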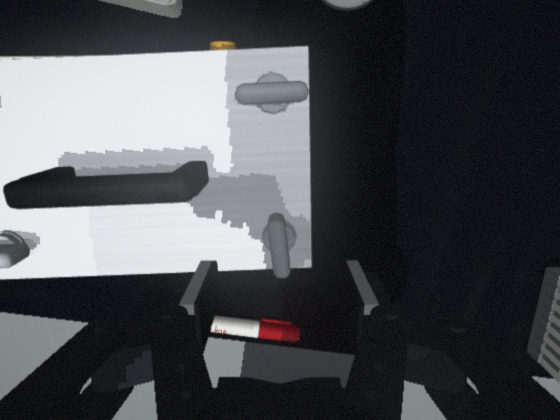

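Emit:
servo_tool --moves '[[-0.3,[23,-1.5,0],0],[-0.3,[22,-1.5,-0.5],0],[1,[0,0,0],0],[1,[0,0,0],0],[1,[0,0,0],0]]'

```text
time_s: 13.1
ee_pos: [490.6, 107.2, 103.0]
ee_rot: [1.102, 1.274, -1.1]
wrist_force: [0.6, -1.2, -0.2]
opening: 12.3
```

Emit:
servo_tool --moves '[[1,[0,0,0],-0.12],[1,[0,0,0],-0.147],[1,[0,0,0],-0.147],[1,[0,0,0],-0.147],[1,[0,0,0],-0.147]]'

```text
time_s: 13.6
ee_pos: [490.3, 107.4, 103.2]
ee_rot: [0.557, 1.497, -0.555]
wrist_force: [-1.4, 0.9, 1.7]
opening: 8.2
```

Emit:
servo_tool --moves '[[1,[0,0,0],-0.147],[1,[0,0,0],-0.147],[1,[0,0,0],-0.147],[1,[0,0,0],-0.147],[1,[0,0,0],-0.147]]'

```text
time_s: 14.1
ee_pos: [489.6, 108.3, 103.2]
ee_rot: [-0.019, 1.57, 0.02]
wrist_force: [-7.2, 6.5, 4.3]
opening: 8.3
```

Emit:
servo_tool --moves '[[1,[0,0,0],-0.147],[1,[0,0,0],-0.09],[-0.3,[0,0,0],0.07],[-0.3,[0,0,0],0],[-0.3,[-45,0,0],0]]'

```text
time_s: 14.6
ee_pos: [487.4, 106.4, 144.2]
ee_rot: [-0.148, 1.573, 0.145]
wrist_force: [1.6, -0.6, 0.2]
opening: 51.5
```

```bash
python3 pl.py 518 197 260 8.4
```

```text
t14.60 pos [487.4 106.4 144.2] yaw 10.7 op 51.5 F[ 1.6 -0.6  0.2] q7 -0.12 | D [ 30.6  90.6 115.8] turn 0.040 rows 4
[[-1, [-29.1, 20.8, 11.5], 0.01], [-1, [-29.0, 20.9, 11.3], 0.01], [-1, [-29.1, 21.0, 11.1], 0.01], [-1, [-29.0, 21.2, 10.9], 0.01]]
```

Emit:
servo_tool --moves '[[-0.3,[-29,21,12],0.01],[-0.3,[-29,21,11],0.01],[-0.3,[-29,21,11],0.01],[-0.3,[-29,21,11],0.01],[-0.3,[0,0,0],0]]'

```text
time_s: 15.1
ee_pos: [521.9, 201.3, 267.4]
ee_rot: [-0.114, 1.561, 0.119]
wrist_force: [-0.2, -0.4, 0.6]
opening: 55.4
```

```bash
python3 pl.py 518 197 260 8.4 -0.3;python3 -c "
from h import *
cv2.imwrite('pics/w7.png',grab_frame('wrist'))"
```

```text
t15.10 pos [521.9 201.3 267.4] yaw 8.5 op 55.4 F[-0.2 -0.4  0.6] q7 -0.32 | D [-3.9 -4.3 -7.4] turn 0.002 rows 1
[[-0.3, [7.3, -3.6, -4.5], 0.002]]
```

View pics/w7.png

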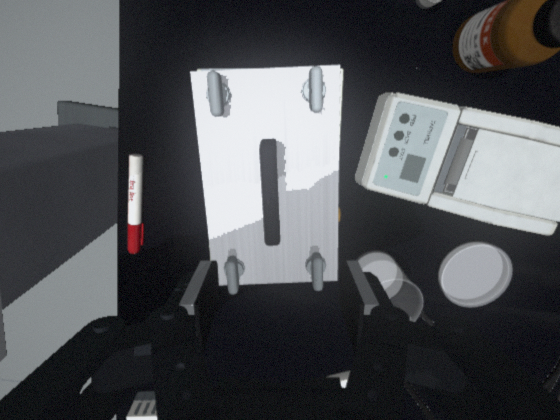

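```bash
python3 -c "
from h import *
crop('pics/w7.png',180,55,355,300,2.4,'pics/w7c.png')"
```

```text
(no output)
```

View pics/w7c.png

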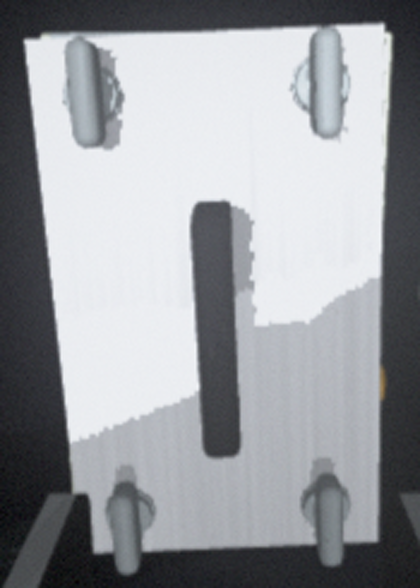

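```bash
python3 - <<'E'
from h import *
c=calibration("wrist")
P=lambda u,v,z: ray("wrist",180+u/2.4,55+v/2.4,z,c)[:2]
C=np.array([P(25,39,93),P(384,24,93),P(379,543,93),P(94,553,93)])
print(C.round(1),C.mean(0).round(1))
for i in range(4): d=C[(i+1)%4]-C[i]; print(np.hypot(*d).round(1), np.degrees(np.arctan2(d[1],d[0])).round(1))
h=np.array([P(211,203,136),P(222,457,136)]); print(h.round(1),h.mean(0), np.degrees(np.arctan2(*(h[0]-h[1])[::-1])))
for a,b in (((79,42),(92,143)),((325,30),(326,135)),((122,485),(128,570)),((324,480),(333,563))):
    w=np.array([P(*a,118),P(*b,118)]); d=w[0]-w[1]; print(w.mean(0).round(1), np.degrees(np.arctan2(d[1],d[0])).round(1))
E
```

```text
[[431.2 288.4]
 [557.8 312.1]
 [597.5 106.6]
 [475.2  83.9]] [515.4 197.8]
128.7 10.6
209.3 -79.1
124.4 -169.5
209.2 102.1
[[505.6 245.5]
 [522.  156.1]] [513.81353213 200.7538795 ] 100.3595074592178
[458.7 273.3] 102.9
[538.1 288.3] 100.9
[489. 112.] 99.6
[568.7 126.3] 105.9
```

```bash
python3 pl.py 515 198.5 111 10 -0.3 45
```

```text
t15.15 pos [520.9 199.1 265.1] yaw 8.5 op 55.5 F[-0.1 -0.7 -1.1] q7 -0.32 | D [  -5.9   -0.6 -154.1] turn -0.027 rows 4
[[-0.3, [38.5, 0.0, -1.6], -0.007], [-0.3, [38.5, 0.1, -1.7], -0.007], [-0.3, [38.6, 0.0, -1.6], -0.007], [-0.3, [38.5, 0.1, -1.6], -0.007]]
```

Emit:
servo_tool --moves '[[-0.3,[38.5,0,-1],-0.007],[-0.3,[38.5,0,-1],-0.007],[-0.3,[38.5,0,-1],-0.007],[-0.3,[36,0,-1],-0.007],[-0.3,[0,0,0],0]]'

```text
time_s: 15.65
ee_pos: [512.9, 194.6, 107.2]
ee_rot: [-0.139, 1.574, 0.133]
wrist_force: [-0.8, 0.7, 0.1]
opening: 55.9
```

```bash
python3 pl.py 516 199.5 111 10 -0.3;python3 -c "
from h import *
cv2.imwrite('pics/w8.png',grab_frame('wrist'))"
```

```text
t15.65 pos [512.9 194.6 107.2] yaw 9.9 op 55.9 F[-0.8  0.7  0.1] q7 -0.28 | D [3.1 4.9 3.8] turn -0.002 rows 1
[[-0.3, [-3.8, 4.3, 3.8], -0.002]]
```

View pics/w8.png

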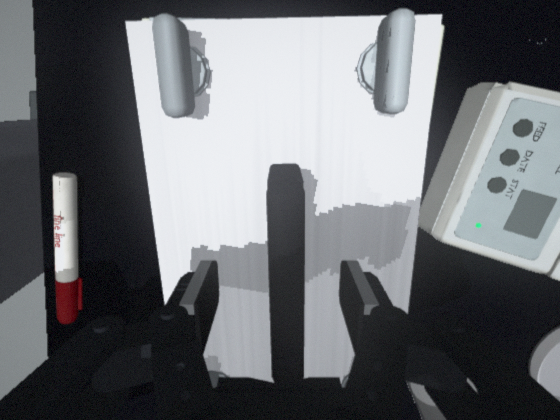

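Emit:
servo_tool --moves '[[-0.3,[-3,4,3],0],[1,[0,0,0],0],[1,[0,0,0],0],[1,[0,0,0],0],[1,[0,0,0],0]]'

```text
time_s: 16.2
ee_pos: [517.6, 201.4, 115.6]
ee_rot: [-0.135, 1.567, 0.135]
wrist_force: [-8.1, -2.3, 15.6]
opening: 12.7
```

Emit:
servo_tool --moves '[[1,[-6,0,0],0],[1,[-8,0,0],0],[1,[-8,0,0],0],[1,[-8,0,0],0],[1,[0,0,0],0]]'

```text
time_s: 16.7
ee_pos: [519.0, 201.6, 145.9]
ee_rot: [-0.134, 1.565, 0.136]
wrist_force: [-0.3, 0.6, -5.4]
opening: 12.6
```

```bash
python3 pl.py 516 199.5 145 10 1;python3 -c "
from h import *
print(read_state()['ft_torque'])
cv2.imwrite('pics/s8.png',grab_frame('side'));crop('pics/s8.png',220,200,360,340,4,'pics/s8c.png')"
```

```text
t16.70 pos [519.  201.6 145.9] yaw 9.8 op 12.6 F[-0.3  0.6 -5.4] q7 -0.29 | D [-3.  -2.1 -0.9] turn -0.003 rows 1
[[1.0, [0.9, -1.6, -3.3], -0.003]]
[ 0.02310406 -0.02413337  0.02069468]
```

View pics/s8c.png

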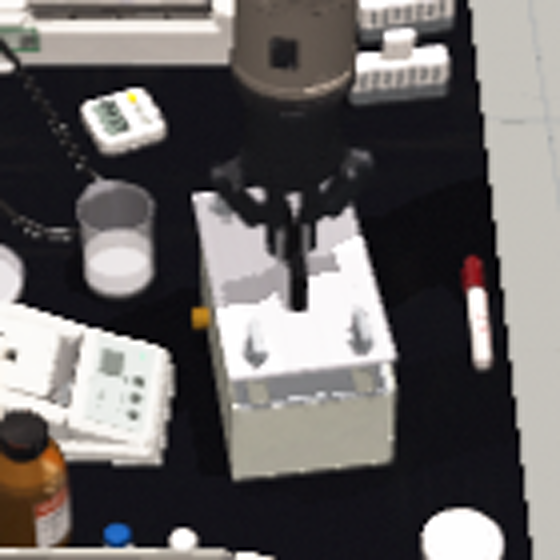

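```bash
python3 pl.py 540 -38 185 10 1 40
```

```text
t16.75 pos [518.7 201.5 145.2] yaw 9.8 op 12.2 F[-0.2 -0.3 -5.3] q7 -0.29 | D [  21.3 -239.5   39.8] turn -0.003 rows 7
[[1.0, [-5.7, -34.2, -2.8], -0.0], [1.0, [-5.7, -34.3, -2.9], -0.0], [1.0, [-5.7, -34.2, -2.8], -0.0], [1.0, [-5.7, -34.2, -2.9], -0.0], [1.0, [-5.7, -34.2, -2.8], -0.0]]
[[1.0, [-5.7, -34.3, -2.9], -0.0], [1.0, [-5.7, -34.2, -2.8], -0.0]]
```

Emit:
servo_tool --moves '[[1,[-15,0,0],0],[1,[-25,-10,0],0],[1,[0,-25,-2],0],[1,[0,-35,-3],0],[1,[0,-40,-4],0]]'

```text
time_s: 17.25
ee_pos: [528.0, 91.1, 184.3]
ee_rot: [-0.136, 1.567, 0.137]
wrist_force: [1.0, -0.4, -6.2]
opening: 12.6
```

Emit:
servo_tool --moves '[[1,[0,-40,-4],0],[1,[0,-40,-4],0],[1,[0,-30,-2],0],[1,[0,-18,-1],0],[1,[0,0,0],0]]'

```text
time_s: 17.75
ee_pos: [539.1, -39.8, 184.2]
ee_rot: [-0.133, 1.567, 0.131]
wrist_force: [-0.6, -0.2, -4.7]
opening: 12.8
```

```bash
python3 pl.py 540 -38 60 10 1 40;python3 -c "
from h import *
cv2.imwrite('pics/t9.png',grab_frame('top'));crop('pics/t9.png',130,130,350,280,3.6,'pics/t9c.png')"
```

```text
t17.75 pos [539.1 -39.8 184.2] yaw 9.6 op 12.8 F[-0.6 -0.2 -4.7] q7 0.18 | D [   0.9    1.8 -124.2] turn -0.007 rows 4
[[1.0, [31.1, 0.4, 0.3], -0.002], [1.0, [31.0, 0.5, 0.3], -0.002], [1.0, [31.1, 0.4, 0.3], -0.002], [1.0, [31.0, 0.4, 0.4], -0.002]]
```

View pics/t9c.png

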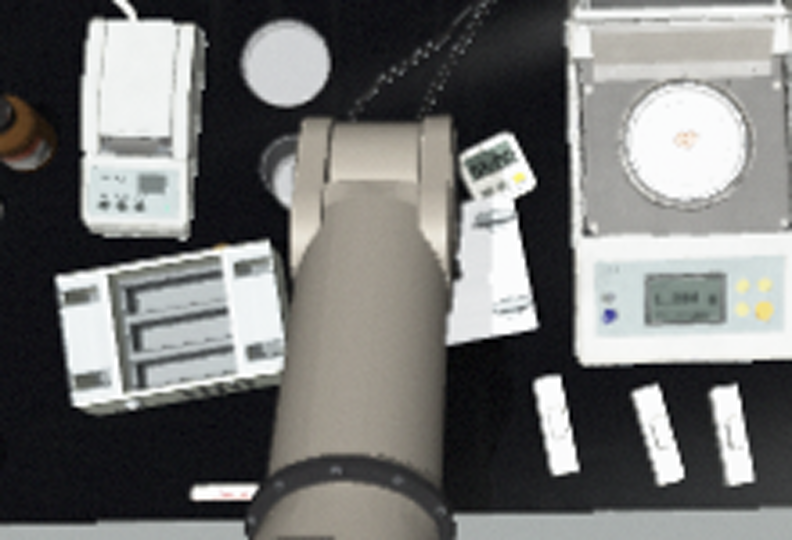

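Emit:
servo_tool --moves '[[1,[30,0,0],0],[1,[35,0,0],0],[1,[35,0,0],0],[1,[28,0,0],0],[1,[8,0,0],0]]'

```text
time_s: 18.3
ee_pos: [537.5, -35.4, 45.7]
ee_rot: [-0.136, 1.571, 0.137]
wrist_force: [0.5, -0.5, -4.6]
opening: 12.4
```

Emit:
servo_tool --moves '[[1,[2,0,0],0],[1,[2,0,0],0],[1,[1,0,0],0]]'

```text
time_s: 18.6
ee_pos: [540.1, -36.4, 44.6]
ee_rot: [-0.135, 1.565, 0.135]
wrist_force: [-0.3, -0.3, -5.2]
opening: 12.7
```

Emit:
servo_tool --moves '[[1,[2,0,0],0],[1,[1,0,0],0],[1,[0,0,0],0]]'

```text
time_s: 18.9
ee_pos: [539.4, -36.6, 40.7]
ee_rot: [-0.135, 1.566, 0.135]
wrist_force: [-0.6, -0.3, -4.6]
opening: 12.5
```

Emit:
servo_tool --moves '[[1,[1.5,0,0],0],[1,[1,0,0],0],[1,[0,0,0],0]]'

```text
time_s: 19.2
ee_pos: [539.6, -36.6, 39.5]
ee_rot: [-0.135, 1.566, 0.135]
wrist_force: [-11.5, 1.1, 30.1]
opening: 12.8
```

Emit:
servo_tool --moves '[[-0.3,[-1,0,0],0],[-0.3,[0,0,0],0],[-0.3,[0,0,0],0],[-0.3,[-30,0,0],0],[-0.3,[-45,0,0],0]]'

```text
time_s: 19.7
ee_pos: [537.7, -36.6, 112.8]
ee_rot: [-0.135, 1.571, 0.135]
wrist_force: [0.8, 0.2, 0.1]
opening: 55.6
```

```bash
python3 pl.py 420 -200 260 10 -0.3 45
```

```text
t19.70 pos [537.7 -36.6 112.8] yaw 9.9 op 55.6 F[0.8 0.2 0.1] q7 0.20 | D [-117.7 -163.4  147.2] turn -0.003 rows 6
[[-0.3, [-24.4, -23.5, -24.1], -0.0], [-0.3, [-24.4, -23.4, -24.1], -0.0], [-0.3, [-24.5, -23.5, -24.1], -0.0], [-0.3, [-24.4, -23.5, -24.1], -0.0], [-0.3, [-24.4, -23.4, -24.1], -0.0]]
[[-0.3, [-24.4, -23.5, -24.1], -0.0]]
```

Emit:
servo_tool --moves '[[-0.3,[-30,-10,-10],0],[-0.3,[-30,-25,-25],0],[-0.3,[-30,-28,-28],0],[-0.3,[-30,-28,-28],0],[-0.3,[-25,-28,-28],0]]'

```text
time_s: 20.2
ee_pos: [441.5, -175.4, 260.6]
ee_rot: [-0.135, 1.565, 0.135]
wrist_force: [0.5, -0.8, 0.2]
opening: 55.5
```

Emit:
servo_tool --moves '[[-0.3,[0,-22,-24],0],[-0.3,[0,0,0],0],[-0.3,[0,0,0],0]]'

```text
time_s: 20.5
ee_pos: [422.3, -200.2, 259.1]
ee_rot: [-0.134, 1.566, 0.134]
wrist_force: [-0.0, 0.4, 0.5]
opening: 55.5
```

```bash
cat > shot.py <<'E'
import sys
from h import *
from pl import cur
n=sys.argv[1];s,p,R,y=cur();c=calibration("wrist")
f=grab_frame("wrist");cv2.imwrite(f"pics/{n}.png",f);np.savez(f"pics/{n}.npz",mtx=c["mtx"],pose=c["pose"])
print("t",s["time_s"],p.round(1),round(y,1),s["opening"].round(1) if hasattr(s["opening"],"round") else s["opening"],"F",np.array(s["wrist_force"]).round(1))
E
cat >> h.py <<'E'
def wc(n): d=np.load(f"pics/{n}.npz"); return dict(mtx=d["mtx"],pose=d["pose"])
E
python3 shot.py w10
```

```text
t 20.5 [ 422.3 -200.2  259.1] 9.8 55.47993398812828 F [-0.   0.4  0.5]
```

View pics/w10.png

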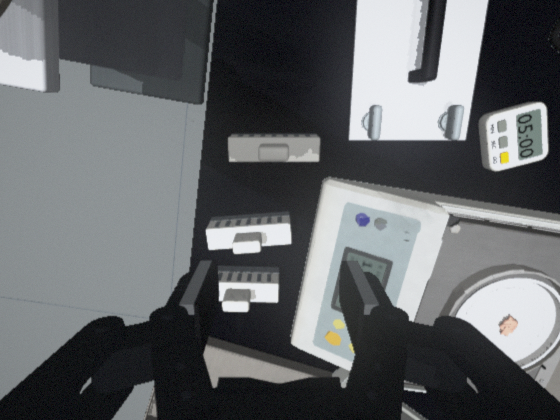

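```bash
python3 - <<'E'
from h import *
crop("pics/w10.png",195,120,335,320,3,"pics/w10c.png")
E
```

```text
(no output)
```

View pics/w10c.png

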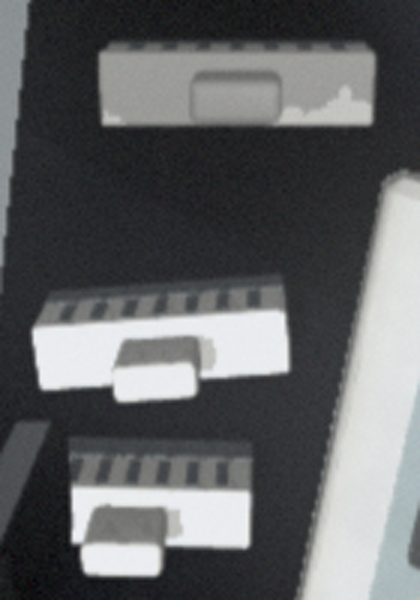

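```bash
python3 - <<'E'
from h import *
c=wc("w10")
P=lambda u,v,z: ray("wrist",195+u/3,120+v/3,z,c)[:2]
for B,T in (([(100,52),(373,50),(375,125),(101,126)],(236,99)),([(34,328),(285,310),(290,371),(41,389)],(156,383)),([(250,487),(250,547)],(122,558))):
    C=np.array([P(u,v,46) for u,v in B]); print(C.round(1).tolist(),C.mean(0).round(1), P(*T,76).round(1))
    d=C[1]-C[0]; print(np.hypot(*d), np.degrees(np.arctan2(d[1],d[0])))
E
```

```text
[[364.1, -168.6], [456.4, -152.2], [462.4, -177.4], [367.6, -194.0]] [ 412.6 -173.1] [ 412.5 -172.2]
93.77491670441691 10.115168261865904
[[352.4, -273.7], [443.6, -250.8], [449.9, -274.8], [357.6, -298.1]] [ 400.9 -274.3] [ 401.2 -274.3]
94.04921506900689 14.062483597545967
[[443.3, -326.2], [447.9, -353.1]] [ 445.6 -339.7] [ 398.7 -346.3]
27.23613205666638 -80.30941376420236
```

```bash
python3 pl.py 412.5 -172.8 56 10.1 -0.3 45
```

```text
t20.55 pos [ 422.7 -199.5  258.8] yaw 9.9 op 55.5 F[ 0.5  0.2 -0.4] q7 0.50 | D [ -10.2   26.7 -202.8] turn -0.004 rows 5
[[-0.3, [40.6, 5.6, -1.1], -0.001], [-0.3, [40.5, 5.6, -1.1], -0.001], [-0.3, [40.6, 5.7, -1.1], -0.001], [-0.3, [40.6, 5.6, -1.1], -0.001], [-0.3, [40.5, 5.6, -1.0], -0.001]]
```

Emit:
servo_tool --moves '[[-0.3,[40,14,-3],0],[-0.3,[40,14,-3],0],[-0.3,[40,0,0],0],[-0.3,[40,0,0],0],[-0.3,[35,0,0],0]]'

```text
time_s: 21.05
ee_pos: [411.9, -172.1, 61.8]
ee_rot: [-0.137, 1.567, 0.137]
wrist_force: [0.8, 0.3, 0.3]
opening: 55.3
```

Emit:
servo_tool --moves '[[-0.3,[0,0,0],0],[-0.3,[0,0,0],0]]'

```text
time_s: 21.25
ee_pos: [411.9, -172.9, 64.0]
ee_rot: [-0.135, 1.568, 0.136]
wrist_force: [0.8, -0.4, 0.7]
opening: 55.5
```

```bash
python3 shot.py w11; python3 pl.py 412.5 -172.8 53 10.1 -0.3 45
```

```text
t 21.25 [ 411.9 -172.9   64. ] 9.9 55.47245921056723 F [ 0.8 -0.4  0.7]
t21.30 pos [ 412.6 -173.2   65. ] yaw 9.9 op 55.7 F[ 0.8  0.4 -0.3] q7 0.57 | D [ -0.1   0.4 -12. ] turn -0.004 rows 1
[[-0.3, [12.0, 0.4, -0.0], -0.004]]
```

View pics/w11.png

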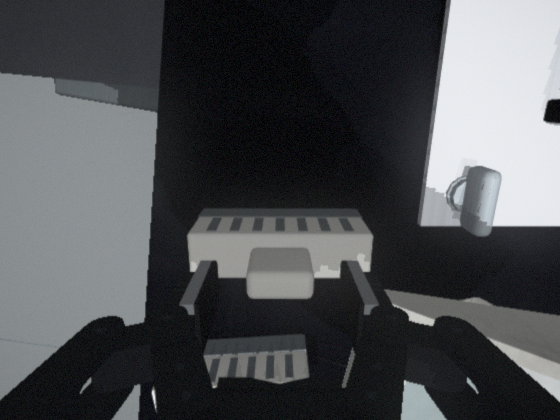

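Emit:
servo_tool --moves '[[-0.3,[13,0,0],0],[1,[0,0,0],0],[1,[0,0,0],0],[1,[0,0,0],0],[1,[0,0,0],0]]'

```text
time_s: 21.8
ee_pos: [412.5, -173.5, 52.5]
ee_rot: [-0.135, 1.565, 0.135]
wrist_force: [-1.9, 1.5, 10.2]
opening: 29.1
```

Emit:
servo_tool --moves '[[1,[-10,0,0],0],[1,[-30,0,0],0],[1,[-40,0,0],0],[1,[-40,0,0],0],[1,[0,0,0],0]]'

```text
time_s: 22.3
ee_pos: [414.1, -174.3, 176.7]
ee_rot: [-0.136, 1.558, 0.133]
wrist_force: [-0.4, -0.5, -1.2]
opening: 29.0
```

```bash
python3 shot.py w12; python3 pl.py 518 175 172 -81.6 1 45
```

```text
t 22.3 [ 414.1 -174.3  176.7] 9.8 28.97446421859362 F [-0.4 -0.5 -1.2]
t22.35 pos [ 413.3 -173.8  174.4] yaw 9.8 op 28.9 F[ 0.   0.  -2.3] q7 0.48 | D [104.7 348.8  -2.4] turn 1.596 rows 11
[[1.0, [0.3, 29.6, 14.8], 0.145], [1.0, [0.2, 31.5, 10.4], 0.145], [1.0, [0.3, 32.6, 5.7], 0.145], [1.0, [0.2, 33.0, 0.9], 0.145], [1.0, [0.3, 32.9, -3.8], 0.145]]
[[1.0, [0.2, 32.0, -8.6], 0.145], [1.0, [0.3, 30.4, -13.1], 0.145], [1.0, [0.3, 28.2, -17.3], 0.145], [1.0, [0.2, 25.4, -21.2], 0.145], [1.0, [0.3, 22.1, -24.7], 0.145]]
[[1.0, [0.2, 18.2, -27.6], 0.145]]
```

View pics/w12.png

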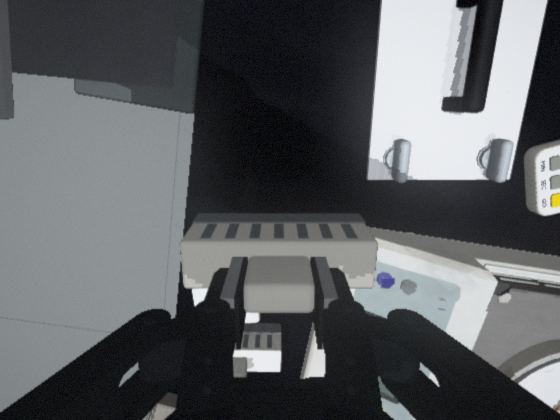

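```bash
python3 pl.py 432 186 215 -81.6 1 45
```

```text
t22.35 pos [ 413.3 -173.8  174.4] yaw 9.8 op 28.9 F[ 0.   0.  -2.3] q7 0.48 | D [ 18.7 359.8  40.6] turn 1.596 rows 11
[[1.0, [-3.7, 31.9, 7.3], 0.145], [1.0, [-3.7, 32.7, 2.6], 0.145], [1.0, [-3.7, 32.7, -2.1], 0.145], [1.0, [-3.7, 32.0, -6.9], 0.145], [1.0, [-3.7, 30.7, -11.4], 0.145]]
[[1.0, [-3.7, 28.7, -15.7], 0.145], [1.0, [-3.7, 26.2, -19.7], 0.145], [1.0, [-3.7, 23.0, -23.2], 0.145], [1.0, [-3.7, 19.5, -26.4], 0.145], [1.0, [-3.7, 15.4, -28.9], 0.145]]
[[1.0, [-3.7, 11.1, -30.8], 0.145]]
```

Emit:
servo_tool --moves '[[1,[-4,32,7],0.145],[1,[-4,33,2.5],0.145],[1,[-4,33,-2],0.145],[1,[-4,32,-7],0.145],[1,[-4,31,-11],0.145]]'

```text
time_s: 22.85
ee_pos: [415.5, -22.6, 189.1]
ee_rot: [0.387, 1.537, -0.387]
wrist_force: [0.3, -0.2, -1.7]
opening: 28.8
```

Emit:
servo_tool --moves '[[1,[-4,29,-16],0.145],[1,[-4,26,-20],0.145],[1,[-3,23,-23],0.145],[1,[-3,19,-26],0.145],[1,[-3,15,-29],0.145]]'

```text
time_s: 23.35
ee_pos: [410.1, 131.4, 205.1]
ee_rot: [0.915, 1.37, -0.916]
wrist_force: [-1.0, -0.1, -1.0]
opening: 28.9
```

Emit:
servo_tool --moves '[[1,[-3,11,-31],0.145],[1,[0,0,0],0],[1,[0,0,0],0],[1,[0,0,0],0]]'

```text
time_s: 23.75
ee_pos: [408.7, 161.6, 207.9]
ee_rot: [1.017, 1.32, -1.018]
wrist_force: [-0.3, 0.3, -1.8]
opening: 28.6
```

```bash
python3 shot.py w13
```

```text
t 23.75 [408.7 161.6 207.9] -75.3 28.571808682264244 F [-0.3  0.3 -1.8]
```

View pics/w13.png

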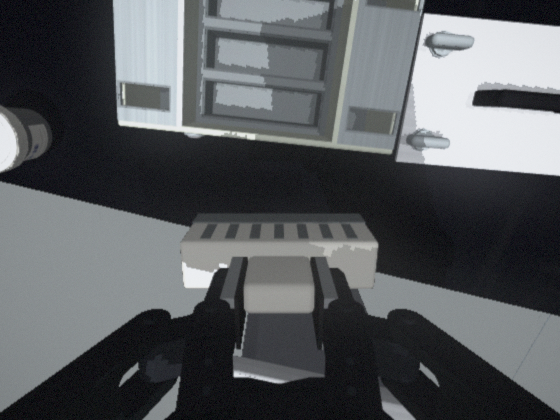

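```bash
python3 pl.py 455 194 225 -81.6 1 25
```

```text
t23.80 pos [408.9 161.5 207.9] yaw -75.3 op 28.8 F[-0.1 -0.9 -1.3] q7 -1.83 | D [46.1 32.5 17.1] turn 0.110 rows 3
[[1.0, [-5.7, 17.6, -6.6], 0.037], [1.0, [-5.7, 17.4, -7.2], 0.037], [1.0, [-5.7, 17.1, -7.8], 0.037]]
```

Emit:
servo_tool --moves '[[1,[-6,17.5,-7],0.037],[1,[-6,17,-7],0.037],[1,[-5,17,-8],0.037],[1,[0,0,0],0],[1,[0,0,0],0]]'

```text
time_s: 24.3
ee_pos: [454.3, 194.4, 224.8]
ee_rot: [1.101, 1.275, -1.102]
wrist_force: [-1.0, 0.4, -1.9]
opening: 28.8
```

```bash
python3 shot.py w14;python3 -c "
from h import *
crop('pics/w14.png',90,0,470,240,2.1,'pics/w14c.png')"
```

```text
t 24.3 [454.3 194.4 224.8] -81.7 28.787443703318324 F [-1.   0.4 -1.9]
```

View pics/w14c.png

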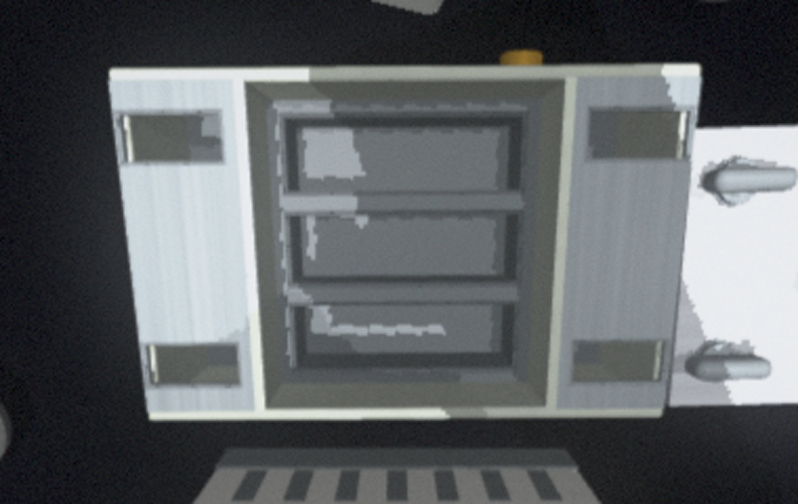

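```bash
python3 - <<'E'
from h import *
c=wc("w14")
P=lambda u,v,z: ray("wrist",90+u/2.1,v/2.1,z,c)[:2]
def show(C,n):
    C=np.array(C); print(n,C.mean(0).round(1),[ (np.hypot(*(C[(i+1)%4]-C[i])).round(1), np.degrees(np.arctan2(*(C[(i+1)%4]-C[i])[::-1])).round(1)) for i in range(4)])
show([P(148,418,88),P(110,70,88),P(700,66,88),P(663,416,88)],"box")
show([P(195,364,88),P(172,137,88),P(638,134,88),P(618,362,88)],"holes")
show([P(289,380,44),P(277,103,44),P(537,103,44),P(523,380,44)],"well?")
# ribs on deck z=44
for n,pts in (("rib23",[(281,192),(523,192),(523,210),(283,211)]),("rib12",[(286,283),(519,281),(519,300),(288,303)])):
    show([P(u,v,44) for u,v in pts],n)
E
```

```text
box [515.2 199.8] [(np.float64(127.8), np.float64(8.2)), (np.float64(208.2), np.float64(-81.4)), (np.float64(128.4), np.float64(-171.0)), (np.float64(209.8), np.float64(98.5))]
holes [515.4 199.6] [(np.float64(83.6), np.float64(9.1)), (np.float64(168.8), np.float64(-81.4)), (np.float64(83.9), np.float64(-171.3)), (np.float64(168.3), np.float64(98.5))]
well? [515.2 198.6] [(np.float64(117.3), np.float64(8.1)), (np.float64(107.6), np.float64(-81.7)), (np.float64(117.4), np.float64(-171.5)), (np.float64(108.6), np.float64(98.3))]
rib23 [534.8 203.3] [(np.float64(103.8), np.float64(-81.7)), (np.float64(7.4), np.float64(-168.6)), (np.float64(103.7), np.float64(98.5)), (np.float64(7.8), np.float64(11.8))]
rib12 [496.8 197.5] [(np.float64(103.7), np.float64(-81.3)), (np.float64(8.4), np.float64(-168.7)), (np.float64(103.6), np.float64(99.0)), (np.float64(8.8), np.float64(11.4))]
```

```bash
python3 pl.py 554.3 205.8 110 -81.5 1 35
```

```text
t24.35 pos [454.  194.3 224.8] yaw -81.7 op 29.0 F[ 0.1  0.4 -1.4] q7 -1.95 | D [ 100.3   11.5 -114.8] turn -0.003 rows 5
[[1.0, [22.9, 20.2, 0.6], -0.001], [1.0, [23.0, 20.2, 0.7], -0.001], [1.0, [22.9, 20.2, 0.6], -0.001], [1.0, [22.9, 20.2, 0.7], -0.001], [1.0, [23.0, 20.2, 0.7], -0.001]]
```

Emit:
servo_tool --moves '[[1,[5,30,1],0],[1,[15,35,1],0],[1,[30,30,1],0],[1,[35,6,0.5],0],[1,[25,0,0],0]]'

```text
time_s: 24.85
ee_pos: [554.8, 205.1, 112.8]
ee_rot: [1.1, 1.275, -1.103]
wrist_force: [-0.8, -0.5, -1.6]
opening: 29.1
```

Emit:
servo_tool --moves '[[1,[0,0,0],0],[1,[0,0,0],0]]'

```text
time_s: 25.05
ee_pos: [554.6, 206.0, 115.6]
ee_rot: [1.101, 1.275, -1.102]
wrist_force: [0.7, -0.3, -1.0]
opening: 28.5
```

```bash
python3 shot.py w15;python3 pl.py 554.3 205.8 110 -81.5 1 35
```

```text
t 25.05 [554.6 206.  115.6] -81.7 28.475212650726444 F [ 0.7 -0.3 -1. ]
t25.10 pos [555.2 206.4 116.5] yaw -81.7 op 28.6 F[ 0.3 -0.7 -0.8] q7 -1.86 | D [-0.9 -0.6 -6.5] turn -0.003 rows 1
[[1.0, [6.5, -1.0, 0.4], -0.003]]
```

View pics/w15.png

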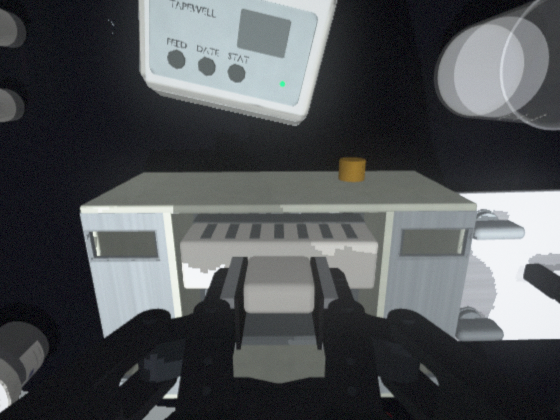

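Emit:
servo_tool --moves '[[1,[10,-0.5,0],0],[1,[10,0,0],0],[1,[5,0,0],0],[1,[5,0,0],0],[1,[5,0,0],0]]'

```text
time_s: 25.6
ee_pos: [554.4, 206.4, 79.8]
ee_rot: [1.102, 1.275, -1.101]
wrist_force: [0.2, -0.7, -1.5]
opening: 28.7
```

Emit:
servo_tool --moves '[[1,[6,0,0],0],[1,[6,0,0],0],[1,[4,0,0],0],[1,[3,0,0],0]]'

```text
time_s: 26.0
ee_pos: [554.3, 206.4, 60.7]
ee_rot: [1.101, 1.275, -1.102]
wrist_force: [-0.4, -0.1, -0.8]
opening: 28.3
```

Emit:
servo_tool --moves '[[1,[2,0,0],0],[1,[1.5,0,0],0],[1,[0,0,0],0]]'

```text
time_s: 26.3
ee_pos: [554.4, 206.4, 57.6]
ee_rot: [1.101, 1.275, -1.101]
wrist_force: [1.0, -0.4, -1.6]
opening: 28.4
```

Emit:
servo_tool --moves '[[1,[1.5,0,0],0],[1,[0.5,0,0],0],[1,[0,0,0],0]]'

```text
time_s: 26.6
ee_pos: [554.8, 206.6, 56.6]
ee_rot: [1.102, 1.274, -1.101]
wrist_force: [-3.7, -0.4, 11.4]
opening: 29.1
```

Emit:
servo_tool --moves '[[-0.1,[-1,0,0],0],[-0.1,[0,0,0],0],[-0.1,[0,0,0],0],[-0.1,[-35,0,0],0],[-0.1,[-45,0,0],0]]'

```text
time_s: 27.1
ee_pos: [553.1, 205.8, 135.7]
ee_rot: [1.098, 1.276, -1.105]
wrist_force: [0.4, 0.3, 1.2]
opening: 47.1
```

Emit:
servo_tool --moves '[[-0.3,[-30,0,0],0],[-0.3,[0,0,0],0]]'

```text
time_s: 27.3
ee_pos: [556.5, 207.2, 171.0]
ee_rot: [1.106, 1.272, -1.096]
wrist_force: [0.3, 1.3, 0.4]
opening: 55.7
```

```bash
python3 shot.py w16;python3 pl.py 405 -250 200 12 -0.3 45
```

```text
t 27.3 [556.5 207.2 171. ] -81.7 55.687536155186 F [0.3 1.3 0.4]
t27.35 pos [555.5 206.9 168.7] yaw -81.7 op 55.5 F[ 0.4 -0.2  0.2] q7 -1.86 | D [-150.5 -456.9   31.3] turn -1.635 rows 11
[[-0.3, [-3.0, -19.5, 39.1], -0.149], [-0.3, [-2.9, -25.2, 35.8], -0.149], [-0.3, [-3.0, -30.1, 31.6], -0.149], [-0.3, [-3.0, -34.5, 26.9], -0.149], [-0.3, [-2.9, -38.2, 21.4], -0.149]]
[[-0.3, [-3.0, -40.8, 15.5], -0.149], [-0.3, [-3.0, -42.8, 9.2], -0.149], [-0.3, [-3.0, -43.6, 2.9], -0.149], [-0.3, [-2.9, -43.5, -3.7], -0.149], [-0.3, [-3.0, -42.6, -10.2], -0.149]]
[[-0.3, [-3.0, -40.5, -16.3], -0.149]]
```

View pics/w16.png

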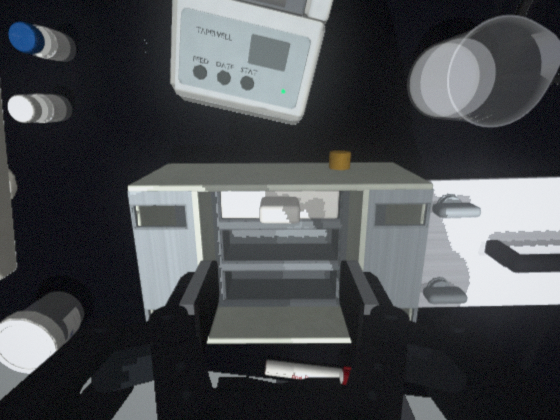

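Emit:
servo_tool --moves '[[-0.3,[-4,-19,39],-0.149],[-0.3,[-4,-25,36],-0.149],[-0.3,[-4,-30,32],-0.149],[-0.3,[-4,-34,27],-0.149],[-0.3,[-4,-38,21],-0.149]]'

```text
time_s: 27.85
ee_pos: [487.7, 2.5, 185.3]
ee_rot: [0.542, 1.503, -0.543]
wrist_force: [1.7, -0.9, 0.2]
opening: 55.5
```

Emit:
servo_tool --moves '[[-0.3,[-4,-41,15],-0.149],[-0.3,[-4,-43,9],-0.149],[-0.3,[-3,-43,3],-0.149],[-0.3,[-3,-43,-4],-0.149],[-0.3,[-3,-42,-10],-0.149]]'

```text
time_s: 28.35
ee_pos: [419.2, -175.0, 200.4]
ee_rot: [0.031, 1.572, -0.031]
wrist_force: [-0.2, -0.2, 0.6]
opening: 55.5
```

```bash
python3 pl.py 405 -240 210 12 -0.3 30
```

```text
t28.35 pos [ 419.2 -175.   200.4] yaw -2.3 op 55.5 F[-0.2 -0.2  0.6] q7 0.23 | D [-14.2 -65.    9.6] turn -0.249 rows 3
[[-0.3, [-3.2, -21.8, -3.9], -0.083], [-0.3, [-3.2, -21.5, -5.6], -0.083], [-0.3, [-3.2, -20.9, -7.4], -0.083]]
```

Emit:
servo_tool --moves '[[-0.3,[-3,-22,-4],-0.083],[-0.3,[-3,-21.5,-6],-0.083],[-0.3,[-3,-21,-7],-0.083],[-0.3,[0,0,0],0],[-0.3,[0,0,0],0]]'

```text
time_s: 28.85
ee_pos: [405.4, -238.9, 209.3]
ee_rot: [-0.158, 1.566, 0.159]
wrist_force: [0.2, 0.1, -0.6]
opening: 55.9
```

```bash
python3 shot.py w17
```

```text
t 28.85 [ 405.4 -238.9  209.3] 11.6 55.853914897233224 F [ 0.2  0.1 -0.6]
```

View pics/w17.png

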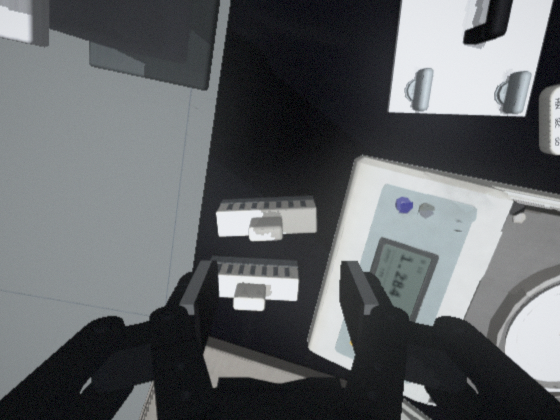

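```bash
python3 - <<'E'
from h import *
c=wc("w17")
crop("pics/w17.png",200,180,340,330,4,"pics/w17c.png")
P=lambda u,v,z: ray("wrist",u,v,z,c)[:2].round(1)
print("bal",P(310,345,50),P(358,158,50))
print(P(217,213,46),P(316,206,46),P(317,232,46),P(219,240,46),P(266,232,76),P(250,300,76))
E
```

```text
bal [ 472.1 -401. ] [ 468.5 -196.9]
[ 352.4 -274.7] [ 442.9 -249.1] [ 450.  -274.6] [ 358.3 -301.8] [ 400.5 -272.5] [ 398.7 -342.4]
```

View pics/w17c.png

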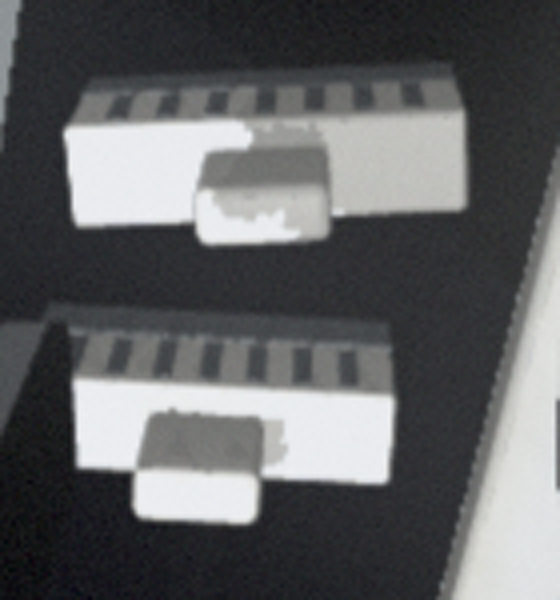

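```bash
python3 - <<'E'
from h import *
c=wc("w17")
P=lambda u,v,z: ray("wrist",200+u/4,180+v/4,z,c)[:2]
C=np.array([P(67,128,46),P(465,112,46),P(467,209,46),P(76,227,46)]);d=C[1]-C[0];e=C[2]-C[3]
print(C.mean(0),np.hypot(*d),np.degrees(np.arctan2(d[1],d[0])),np.degrees(np.arctan2(e[1],e[0])),P(262,214,76), P(197,496,76))
E
python3 pl.py 401 -274 62 14.5 -0.3 45
```

```text
[ 400.78469579 -274.53530205] 94.3938769167497 13.947814496899744 14.36890578973365 [ 400.28772174 -273.96775889] [ 398.71926185 -346.8158809 ]
t28.90 pos [ 405.6 -238.4  209.4] yaw 11.6 op 55.6 F[-0.1  0.7  0.1] q7 0.62 | D [  -4.6  -35.6 -147.4] turn -0.050 rows 4
[[-0.3, [36.8, -8.5, -2.9], -0.013], [-0.3, [36.9, -8.5, -3.0], -0.013], [-0.3, [36.8, -8.4, -3.1], -0.013], [-0.3, [36.9, -8.4, -3.2], -0.013]]
```

Emit:
servo_tool --moves '[[-0.3,[35,-17,-6],-0.015],[-0.3,[35,-17,-6],-0.015],[-0.3,[35,0,0],-0.015],[-0.3,[35,0,0],0],[-0.3,[10,0,0],0]]'

```text
time_s: 29.4
ee_pos: [399.7, -272.9, 57.1]
ee_rot: [-0.194, 1.566, 0.198]
wrist_force: [-0.6, -0.8, 0.7]
opening: 54.7
```

Emit:
servo_tool --moves '[[-0.3,[0,0,0],0],[-0.3,[0,0,0],0]]'

```text
time_s: 29.6
ee_pos: [401.9, -274.6, 61.2]
ee_rot: [-0.196, 1.561, 0.195]
wrist_force: [-0.7, 0.4, 1.3]
opening: 55.5
```

```bash
python3 shot.py w18; python3 pl.py 400.7 -274.3 52.5 14.2 -0.3 45
```

```text
t 29.6 [ 401.9 -274.6   61.2] 14.3 55.46290379302109 F [-0.7  0.4  1.3]
t29.65 pos [ 402.2 -274.9   61.6] yaw 14.3 op 55.4 F[-0.4  0.4  0.4] q7 0.81 | D [-1.5  0.6 -9.1] turn 0.001 rows 1
[[-0.3, [9.1, 0.9, -1.3], 0.001]]
```

View pics/w18.png

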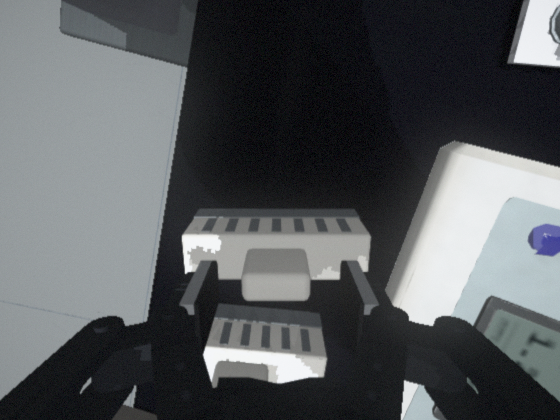

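Emit:
servo_tool --moves '[[-0.3,[9,0.5,-1],0],[1,[0,0,0],0],[1,[0,0,0],0],[1,[0,0,0],0],[1,[0,0,0],0]]'

```text
time_s: 30.15
ee_pos: [400.3, -274.5, 51.5]
ee_rot: [-0.195, 1.562, 0.195]
wrist_force: [-1.2, 1.2, 6.6]
opening: 28.7
```

Emit:
servo_tool --moves '[[1,[-10,0,0],0],[1,[-30,0,0],0],[1,[-40,0,0],0],[1,[-40,0,0],0],[1,[-10,0,0],0]]'

```text
time_s: 30.65
ee_pos: [401.5, -275.4, 185.6]
ee_rot: [-0.197, 1.557, 0.193]
wrist_force: [0.4, 0.2, -2.2]
opening: 28.7
```

```bash
python3 shot.py w19; python3 pl.py 515.7 200 200 -81.5 1 45
```

```text
t 30.65 [ 401.5 -275.4  185.6] 14.2 28.720928142485082 F [ 0.4  0.2 -2.2]
t30.70 pos [ 401.5 -275.3  185.2] yaw 14.3 op 28.9 F[ 1.8 -1.   0.2] q7 0.76 | D [114.2 475.3  14.8] turn 1.671 rows 12
[[1.0, [-1.3, 36.0, 19.0], 0.139], [1.0, [-1.3, 38.4, 13.8], 0.139], [1.0, [-1.2, 39.8, 8.3], 0.139], [1.0, [-1.3, 40.7, 2.8], 0.139], [1.0, [-1.3, 40.6, -2.9], 0.139]]
[[1.0, [-1.3, 39.8, -8.5], 0.139], [1.0, [-1.2, 38.3, -14.0], 0.139], [1.0, [-1.3, 36.0, -19.1], 0.139], [1.0, [-1.3, 33.0, -23.9], 0.139], [1.0, [-1.3, 29.3, -28.2], 0.139]]
[[1.0, [-1.2, 25.2, -32.1], 0.139], [1.0, [-1.3, 20.4, -35.2], 0.139]]
```

View pics/w19.png

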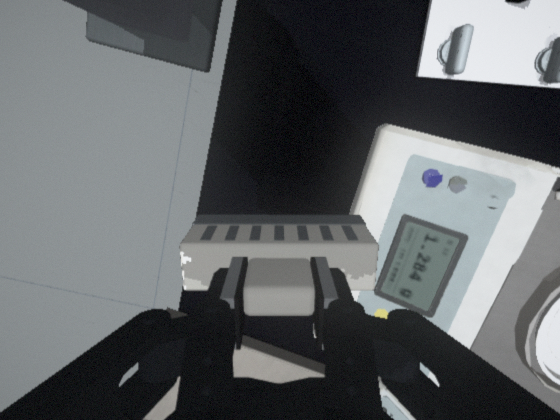

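Emit:
servo_tool --moves '[[1,[-2,36,19],0.139],[1,[-2,38,14],0.139],[1,[-2,40,8],0.139],[1,[-2,41,3],0.139],[1,[-2,41,-3],0.139]]'

```text
time_s: 31.2
ee_pos: [438.6, -93.5, 189.4]
ee_rot: [0.299, 1.551, -0.299]
wrist_force: [0.7, -0.1, -0.6]
opening: 28.8
```

Emit:
servo_tool --moves '[[1,[-2,40,-8],0.139],[1,[-2,38,-14],0.139],[1,[-1,36,-19],0.139],[1,[-1,33,-24],0.139],[1,[-1,29,-28],0.139]]'

```text
time_s: 31.7
ee_pos: [465.7, 91.5, 195.7]
ee_rot: [0.796, 1.421, -0.797]
wrist_force: [1.7, -1.0, -0.9]
opening: 28.9
```

Emit:
servo_tool --moves '[[1,[0,25,-32],0.139],[1,[0,20,-35],0.139],[1,[0,0,0],0]]'

```text
time_s: 32.0
ee_pos: [473.9, 174.1, 195.5]
ee_rot: [1.001, 1.331, -1.0]
wrist_force: [0.1, -0.7, -2.2]
opening: 28.9
```

```bash
python3 pl.py 515.7 200 115 -81.5 1 45; python3 -c "
from h import *
cv2.imwrite('pics/t20.png',grab_frame('top'));crop('pics/t20.png',130,130,350,280,3.6,'pics/t20c.png')"
```

```text
t32.00 pos [473.9 174.1 195.5] yaw -73.9 op 28.9 F[ 0.1 -0.7 -2.2] q7 -1.78 | D [ 41.8  25.9 -80.5] turn 0.132 rows 3
[[1.0, [26.8, 15.8, -4.4], 0.044], [1.0, [26.9, 15.6, -5.1], 0.044], [1.0, [26.8, 15.4, -5.8], 0.044]]
```

View pics/t20c.png

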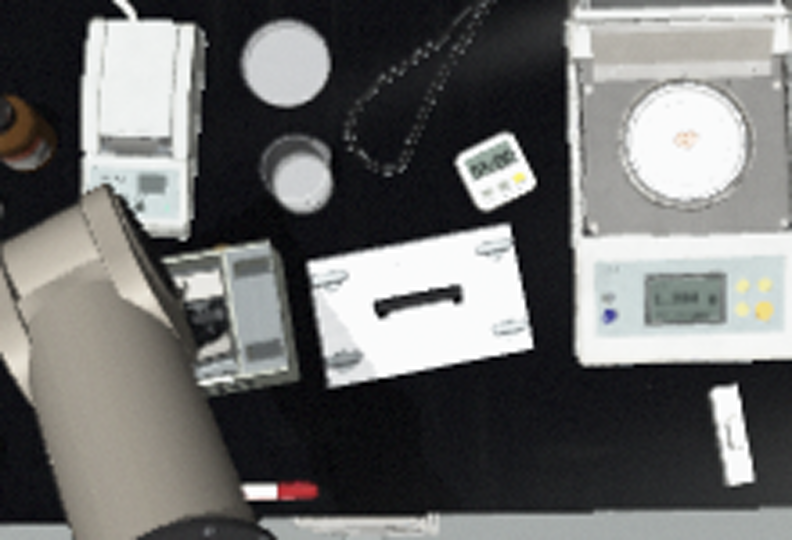

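Emit:
servo_tool --moves '[[1,[5,16,-4],0.044],[1,[10,16,-5],0.044],[1,[25,15,-6],0.044],[1,[30,0,0],0],[1,[8,0,0],0]]'

```text
time_s: 32.55
ee_pos: [515.0, 192.8, 115.2]
ee_rot: [1.093, 1.279, -1.102]
wrist_force: [-1.5, -0.2, -1.1]
opening: 28.7
```

Emit:
servo_tool --moves '[[1,[0,0,0],0],[1,[0,0,0],0]]'

```text
time_s: 32.75
ee_pos: [517.0, 194.2, 119.4]
ee_rot: [1.098, 1.276, -1.098]
wrist_force: [-0.0, 0.7, -0.7]
opening: 29.0
```

```bash
python3 shot.py w21; python3 pl.py 515.7 200.1 115 -81.5 1 45
```

```text
t 32.75 [517.  194.2 119.4] -81.4 29.011477227607415 F [-0.   0.7 -0.7]
t32.80 pos [517.3 194.5 119.8] yaw -81.4 op 28.6 F[ 0.4 -0.1 -1.2] q7 -1.91 | D [-1.6  5.6 -4.8] turn 0.002 rows 1
[[1.0, [4.8, -0.7, -5.8], 0.002]]
```

View pics/w21.png

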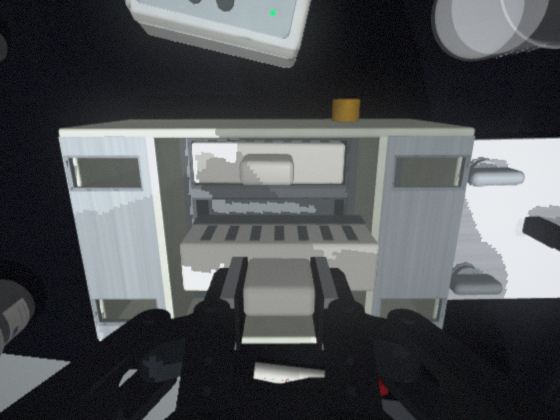

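Emit:
servo_tool --moves '[[1,[3,-0.7,-5.5],0],[1,[10,0,0],0],[1,[5,0,0],0],[1,[0,0,0],0]]'

```text
time_s: 33.2
ee_pos: [514.7, 199.7, 99.7]
ee_rot: [1.096, 1.277, -1.099]
wrist_force: [0.4, 0.7, -1.1]
opening: 28.6
```

```bash
python3 shot.py w22; python3 pl.py 515.7 200.1 57 -81.5 1 45
```

```text
t 33.2 [514.7 199.7  99.7] -81.4 28.583554235798147 F [ 0.4  0.7 -1.1]
t33.25 pos [514.9 199.8 100.1] yaw -81.4 op 28.8 F[ 1.2 -0.1 -1.9] q7 -1.92 | D [  0.8   0.3 -43.1] turn 0.002 rows 1
[[1.0, [43.1, 0.8, -0.2], 0.002]]
```

View pics/w22.png

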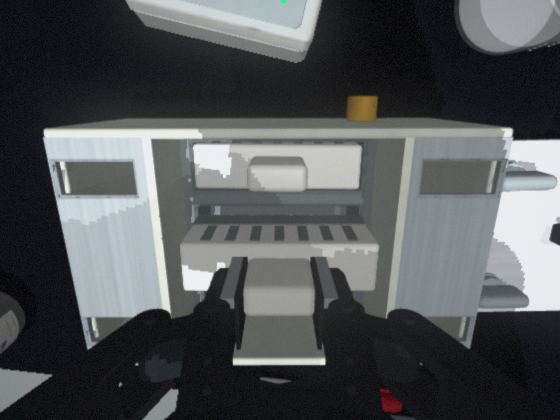

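Emit:
servo_tool --moves '[[1,[3,0.6,0],0],[1,[4,0,0],0],[1,[5,0,0],0],[1,[6,0,0],0],[1,[6,0,0],0]]'

```text
time_s: 33.75
ee_pos: [515.8, 200.0, 76.0]
ee_rot: [1.098, 1.277, -1.098]
wrist_force: [-0.5, -0.1, -1.6]
opening: 28.5
```

Emit:
servo_tool --moves '[[1,[6,0,0],0],[1,[5,0,0],0],[1,[4,0,0],0],[1,[2,0,0],0],[1,[0,0,0],0]]'

```text
time_s: 34.25
ee_pos: [515.8, 200.0, 59.4]
ee_rot: [1.097, 1.277, -1.098]
wrist_force: [-0.3, -0.3, -1.7]
opening: 28.8
```

Emit:
servo_tool --moves '[[1,[2,0,0],0],[1,[1.5,0,0],0],[1,[0.7,0,0],0],[1,[0,0,0],0]]'

```text
time_s: 34.65
ee_pos: [515.9, 200.0, 55.6]
ee_rot: [1.098, 1.277, -1.098]
wrist_force: [-0.7, -1.6, 1.4]
opening: 28.8
```

Emit:
servo_tool --moves '[[1,[0.7,0,0],0],[-0.1,[0,0,0],0],[-0.1,[0,0,0],0],[-0.1,[0,0,0],0],[-0.1,[-35,0,0],0]]'

```text
time_s: 35.15
ee_pos: [513.6, 199.1, 86.7]
ee_rot: [1.093, 1.279, -1.103]
wrist_force: [0.4, -0.6, 1.4]
opening: 47.0
```

Emit:
servo_tool --moves '[[-0.1,[-45,0,0],0],[-0.3,[-30,0,0],0],[-0.3,[0,0,0],0]]'

```text
time_s: 35.45
ee_pos: [517.8, 201.0, 169.0]
ee_rot: [1.103, 1.274, -1.093]
wrist_force: [-0.1, -0.1, 0.1]
opening: 55.1
```

```bash
python3 shot.py w23;python3 pl.py 405 -305 205 10 -0.3 45
```

```text
t 35.45 [517.8 201.  169. ] -81.4 55.08484252621536 F [-0.1 -0.1  0.1]
t35.50 pos [516.9 200.5 166.7] yaw -81.4 op 55.4 F[-0.6  0.3 -0.6] q7 -1.91 | D [-111.9 -505.5   38.3] turn -1.595 rows 12
[[-0.3, [-3.3, -15.5, 40.3], -0.133], [-0.3, [-3.3, -20.7, 37.8], -0.133], [-0.3, [-3.3, -25.6, 34.8], -0.133], [-0.3, [-3.3, -29.9, 31.0], -0.133], [-0.3, [-3.3, -33.8, 26.8], -0.133]]
[[-0.3, [-3.3, -37.0, 22.2], -0.133], [-0.3, [-3.3, -39.7, 16.9], -0.133], [-0.3, [-3.2, -41.5, 11.6], -0.133], [-0.3, [-3.3, -42.8, 6.0], -0.133], [-0.3, [-3.3, -43.1, 0.3], -0.133]]
[[-0.3, [-3.3, -42.8, -5.5], -0.133], [-0.3, [-3.3, -41.7, -11.1], -0.133]]
```

View pics/w23.png

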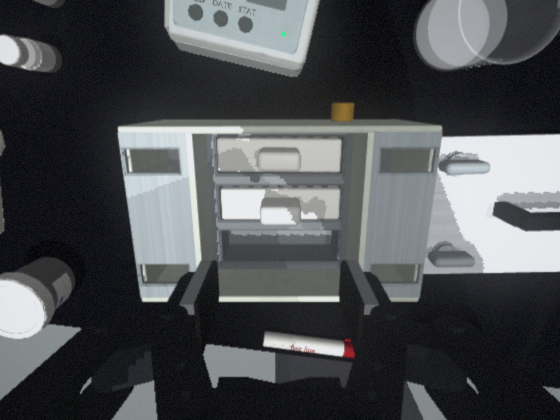

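Emit:
servo_tool --moves '[[-0.3,[-4,-15,40],-0.133],[-0.3,[-4,-21,38],-0.133],[-0.3,[-4,-26,35],-0.133],[-0.3,[-4,-30,31],-0.133],[-0.3,[-4,-34,27],-0.133]]'

```text
time_s: 36.0
ee_pos: [468.6, -9.6, 183.6]
ee_rot: [0.594, 1.489, -0.595]
wrist_force: [0.1, -0.2, 0.5]
opening: 55.4
```

Emit:
servo_tool --moves '[[-0.3,[-4,-37,22],-0.133],[-0.3,[-4,-40,17],-0.133],[-0.3,[-3,-41,12],-0.133],[-0.3,[-3,-43,6],-0.133],[-0.3,[-3,-43,0],-0.133]]'

```text
time_s: 36.5
ee_pos: [420.9, -201.2, 199.2]
ee_rot: [0.118, 1.569, -0.118]
wrist_force: [1.3, 0.2, 0.5]
opening: 55.5
```

Emit:
servo_tool --moves '[[-0.3,[0,-43,-5],-0.133],[-0.3,[0,-42,-11],-0.133],[-0.3,[0,0,0],0],[-0.3,[0,0,0],0]]'

```text
time_s: 36.9
ee_pos: [399.6, -276.1, 199.0]
ee_rot: [-0.065, 1.572, 0.066]
wrist_force: [1.1, -0.4, -0.1]
opening: 55.4
```

```bash
python3 shot.py w24; python3 -c "
from h import *
cv2.imwrite('pics/t24.png',grab_frame('top'))"
```

```text
t 36.9 [ 399.6 -276.1  199. ] 4.8 55.42763645523308 F [ 1.1 -0.4 -0.1]
```

View pics/w24.png

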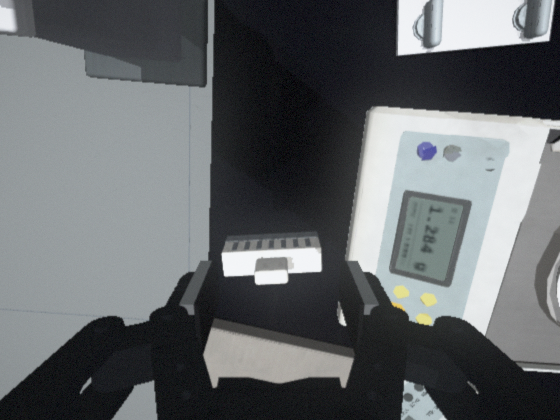

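```bash
python3 - <<'E'
from h import *
crop("pics/w24.png",210,220,340,300,5,"pics/w24c.png")
E
```

```text
(no output)
```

View pics/w24c.png

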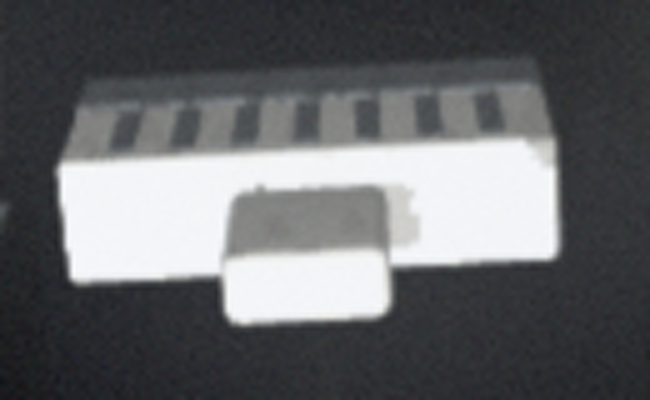

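```bash
python3 - <<'E'
from h import *
c=wc("w24")
P=lambda u,v,z: ray("wrist",210+u/5,220+v/5,z,c)[:2]
C=np.array([P(58,163,46),P(555,139,46),P(559,260,46),P(72,284,46)]);d=C[1]-C[0];e=C[2]-C[3]
print(C.mean(0),np.hypot(*d),np.degrees(np.arctan2(d[1],d[0])),np.degrees(np.arctan2(e[1],e[0])),P(307,287,76))
E
python3 pl.py 398.6 -346.5 62 8 -0.3 45
```

```text
[ 398.64847126 -347.67818948] 94.738698699896 7.78361668505747 7.927393398681425 [ 398.59700104 -347.06585524]
t37.00 pos [ 400.5 -274.7  199.4] yaw 4.9 op 55.2 F[0.3 0.7 0.2] q7 0.58 | D [  -1.9  -71.8 -137.4] turn -0.053 rows 4
[[-0.3, [34.3, -17.9, -2.0], -0.013], [-0.3, [34.3, -17.8, -2.2], -0.013], [-0.3, [34.4, -17.8, -2.4], -0.013], [-0.3, [34.3, -17.8, -2.7], -0.013]]
```

Emit:
servo_tool --moves '[[-0.3,[20,-24,-3],-0.018],[-0.3,[25,-24,-3],-0.018],[-0.3,[30,-24,-3],-0.018],[-0.3,[35,0,0],0],[-0.3,[27,0,0],0]]'

```text
time_s: 37.5
ee_pos: [399.0, -347.3, 61.0]
ee_rot: [-0.11, 1.569, 0.111]
wrist_force: [0.1, -0.0, -0.0]
opening: 55.5
```

Emit:
servo_tool --moves '[[-0.3,[0,0,0],0],[-0.3,[0,0,0],0]]'

```text
time_s: 37.7
ee_pos: [399.5, -347.4, 63.3]
ee_rot: [-0.11, 1.569, 0.112]
wrist_force: [0.4, -0.6, 1.0]
opening: 55.8
```

```bash
python3 shot.py w25; python3 pl.py 398.6 -347 52.5 7.9 -0.3 45
```

```text
t 37.7 [ 399.5 -347.4   63.3] 8.1 55.755255829684565 F [ 0.4 -0.6  1. ]
t37.75 pos [ 399.9 -348.    64.1] yaw 8.1 op 55.3 F[0.3 0.2 1. ] q7 0.83 | D [ -1.3   1.  -11.6] turn 0.003 rows 1
[[-0.3, [11.6, 1.1, -1.1], 0.003]]
```

View pics/w25.png

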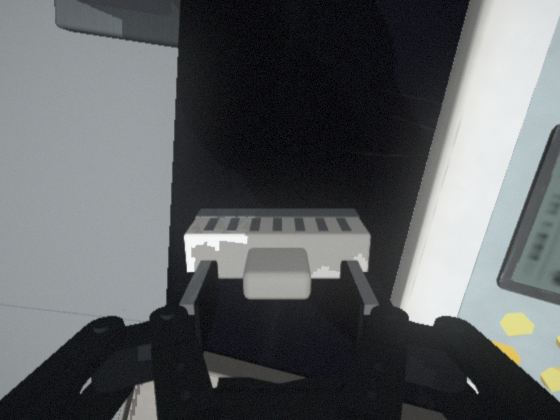

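Emit:
servo_tool --moves '[[-0.3,[11.5,0.5,-1],0],[1,[0,0,0],0],[1,[0,0,0],0],[1,[0,0,0],0],[1,[0,0,0],0]]'

```text
time_s: 38.25
ee_pos: [398.2, -348.0, 52.0]
ee_rot: [-0.111, 1.568, 0.11]
wrist_force: [-0.1, 1.2, 6.1]
opening: 28.7
```

Emit:
servo_tool --moves '[[1,[-10,0,0],0],[1,[-30,0,0],0],[1,[-40,0,0],0],[1,[-40,0,0],0],[1,[-15,0,0],0]]'

```text
time_s: 38.75
ee_pos: [398.8, -349.0, 191.0]
ee_rot: [-0.112, 1.564, 0.108]
wrist_force: [0.5, -0.1, -2.0]
opening: 28.4
```

```bash
python3 shot.py w26; python3 pl.py 485 196 200 -81.5 1 42
```

```text
t 38.75 [ 398.8 -349.   191. ] 8.0 28.415490263982694 F [ 0.5 -0.1 -2. ]
t38.80 pos [ 399.3 -349.2  191.8] yaw 8.0 op 29.1 F[ 1.  -1.6  1.6] q7 0.79 | D [ 85.7 545.2   8.2] turn 1.562 rows 14
[[1.0, [-0.7, 37.7, 11.5], 0.112], [1.0, [-0.7, 38.8, 7.2], 0.112], [1.0, [-0.6, 39.3, 2.9], 0.112], [1.0, [-0.7, 39.4, -1.6], 0.112], [1.0, [-0.7, 38.9, -6.0], 0.112]]
[[1.0, [-0.7, 38.1, -10.2], 0.112], [1.0, [-0.7, 36.6, -14.5], 0.112], [1.0, [-0.6, 34.9, -18.5], 0.112], [1.0, [-0.7, 32.5, -22.2], 0.112], [1.0, [-0.7, 29.8, -25.8], 0.112]]
[[1.0, [-0.7, 26.8, -28.9], 0.112], [1.0, [-0.6, 23.4, -31.8], 0.112], [1.0, [-0.7, 19.7, -34.1], 0.112], [1.0, [-0.7, 15.7, -36.1], 0.112]]
```

View pics/w26.png

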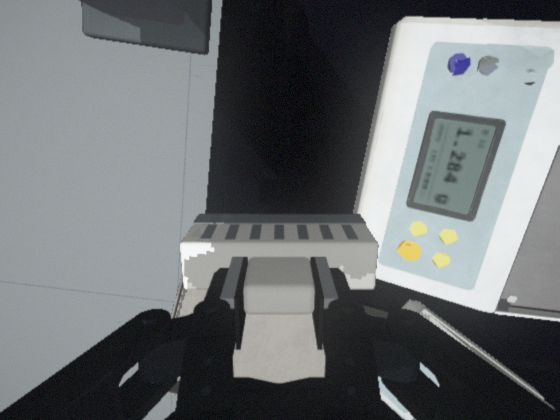

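Emit:
servo_tool --moves '[[1,[-2,38,14],0.112],[1,[-2,39,10],0.112],[1,[-2,39,6],0.112],[1,[-2,39,0],0.112],[1,[-1,39,-6],0.112]]'

```text
time_s: 39.3
ee_pos: [438.2, -152.0, 195.8]
ee_rot: [0.333, 1.545, -0.333]
wrist_force: [0.1, 0.0, -1.3]
opening: 28.7
```

Emit:
servo_tool --moves '[[1,[-1,38,-10],0.112],[1,[-1,37,-14],0.112],[1,[0,35,-18],0.112],[1,[0,33,-22],0.112],[1,[0,30,-26],0.112]]'

```text
time_s: 39.8
ee_pos: [470.4, 42.9, 197.7]
ee_rot: [0.767, 1.431, -0.767]
wrist_force: [0.2, 0.5, -2.4]
opening: 28.9
```

Emit:
servo_tool --moves '[[1,[0,27,-29],0.112],[1,[0,23,-32],0.112],[1,[0,20,-34],0.112],[1,[0,16,-36],0.112]]'

```text
time_s: 40.2
ee_pos: [495.1, 198.7, 197.6]
ee_rot: [1.106, 1.271, -1.107]
wrist_force: [0.9, -0.7, -1.1]
opening: 28.6
```

```bash
python3 pl.py 477.1 194.3 190 -81.5 1 40
```

```text
t40.20 pos [495.1 198.7 197.6] yaw -82.1 op 28.6 F[ 0.9 -0.7 -1.1] q7 -1.95 | D [-18.   -4.4  -7.6] turn -0.010 rows 1
[[1.0, [7.6, -18.5, 1.9], -0.01]]
```

Emit:
servo_tool --moves '[[1,[25,-18.5,2],-0.01],[1,[30,0,0],0],[1,[20,0,0],0],[1,[0,0,0],0],[1,[0,0,0],0]]'

```text
time_s: 40.7
ee_pos: [477.3, 192.7, 123.0]
ee_rot: [1.095, 1.278, -1.096]
wrist_force: [0.1, -0.1, -1.7]
opening: 28.8
```

```bash
python3 shot.py w27; python3 pl.py 477.1 194.3 100 -81.5 1 40
```

```text
t 40.7 [477.3 192.7 123. ] -81.2 28.83058061084435 F [ 0.1 -0.1 -1.7]
t40.75 pos [477.8 192.8 123.5] yaw -81.2 op 28.6 F[ 0.1  1.  -1.3] q7 -1.95 | D [ -0.7   1.5 -23.5] turn 0.005 rows 1
[[1.0, [23.5, -0.4, -1.5], 0.005]]
```

View pics/w27.png

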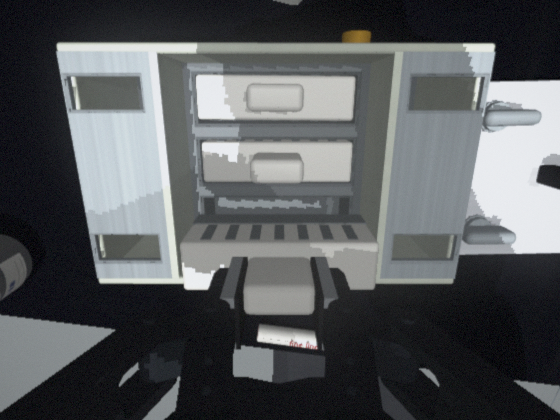

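Emit:
servo_tool --moves '[[1,[8,-0.5,-1.5],0.005],[1,[10,0,0],0],[1,[5,0,0],0],[1,[0,0,0],0]]'

```text
time_s: 41.15
ee_pos: [476.1, 193.9, 98.7]
ee_rot: [1.098, 1.276, -1.1]
wrist_force: [-0.2, -0.3, -1.0]
opening: 28.6
```

```bash
python3 pl.py 477.1 194.3 56 -81.5 1 40
```

```text
t41.15 pos [476.1 193.9  98.7] yaw -81.5 op 28.6 F[-0.2 -0.3 -1. ] q7 -1.96 | D [  1.    0.4 -42.7] turn 0.000 rows 2
[[1.0, [21.3, 0.6, -0.1], 0.0], [1.0, [21.4, 0.5, -0.2], 0.0]]
```

Emit:
servo_tool --moves '[[1,[3,0.7,0],0],[1,[4,0,0],0],[1,[5,0,0],0],[1,[6,0,0],0],[1,[6,0,0],0]]'

```text
time_s: 41.65
ee_pos: [477.2, 194.2, 75.0]
ee_rot: [1.099, 1.276, -1.099]
wrist_force: [0.5, 0.4, -1.3]
opening: 28.9
```

Emit:
servo_tool --moves '[[1,[6,0,0],0],[1,[5,0,0],0],[1,[4,0,0],0],[1,[1,0,0],0],[1,[0,0,0],0]]'

```text
time_s: 42.15
ee_pos: [477.2, 194.2, 59.5]
ee_rot: [1.099, 1.276, -1.1]
wrist_force: [-0.5, -0.1, -1.3]
opening: 28.9
```

Emit:
servo_tool --moves '[[1,[1,0,0],0],[1,[1,0,0],0],[1,[0.5,0,0],0],[1,[0,0,0],0]]'

```text
time_s: 42.55
ee_pos: [477.3, 194.3, 57.1]
ee_rot: [1.099, 1.276, -1.099]
wrist_force: [1.0, -0.2, -0.6]
opening: 28.7
```

Emit:
servo_tool --moves '[[1,[1,0,0],0],[1,[0.5,0,0],0],[1,[0.5,0,0],0],[1,[0,0,0],0]]'

```text
time_s: 42.95
ee_pos: [477.7, 194.2, 55.9]
ee_rot: [1.1, 1.275, -1.099]
wrist_force: [-4.8, -3.4, 17.5]
opening: 28.9
```

Floor contact. Release and go up.

Emit:
servo_tool --moves '[[-0.1,[-1,0,0],0],[-0.1,[0,0,0],0],[-0.1,[0,0,0],0],[-0.1,[-35,0,0],0],[-0.1,[-45,0,0],0]]'

```text
time_s: 43.45
ee_pos: [475.9, 193.7, 135.3]
ee_rot: [1.096, 1.278, -1.103]
wrist_force: [0.6, 0.2, 0.5]
opening: 46.8
```

Emit:
servo_tool --moves '[[-0.3,[-40,0,0],0],[-0.3,[-40,0,0],0],[-0.3,[0,0,0],0],[-0.3,[0,0,0],0]]'

```text
time_s: 43.85
ee_pos: [477.6, 194.4, 216.8]
ee_rot: [1.101, 1.275, -1.098]
wrist_force: [-0.3, -0.1, -0.5]
opening: 55.4
```

```bash
python3 shot.py w28;python3 pl.py 540 -38 215 9.8 -0.3 45
```

```text
t 43.85 [477.6 194.4 216.8] -81.5 55.42595490700968 F [-0.3 -0.1 -0.5]
t43.90 pos [477.  194.1 215.8] yaw -81.5 op 55.4 F[-0.3  0.6 -1.6] q7 -1.95 | D [  63.  -232.1   -0.8] turn -1.593 rows 11
[[-0.3, [0.1, 2.5, 21.7], -0.145], [-0.3, [0.0, -0.6, 21.9], -0.145], [-0.3, [0.1, -3.8, 21.5], -0.145], [-0.3, [0.1, -6.8, 20.8], -0.145], [-0.3, [0.0, -9.8, 19.6], -0.145]]
[[-0.3, [0.1, -12.5, 17.9], -0.145], [-0.3, [0.1, -14.9, 16.0], -0.145], [-0.3, [0.0, -17.1, 13.6], -0.145], [-0.3, [0.1, -18.9, 11.0], -0.145], [-0.3, [0.1, -20.3, 8.1], -0.145]]
[[-0.3, [0.1, -21.3, 5.2], -0.145]]
```

View pics/w28.png

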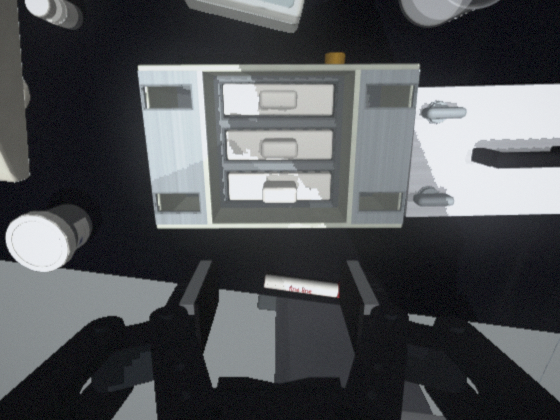

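```bash
python3 -c "
from h import *
crop('pics/w28.png',125,50,435,240,2.5,'pics/w28c.png')"
```

```text
(no output)
```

View pics/w28c.png

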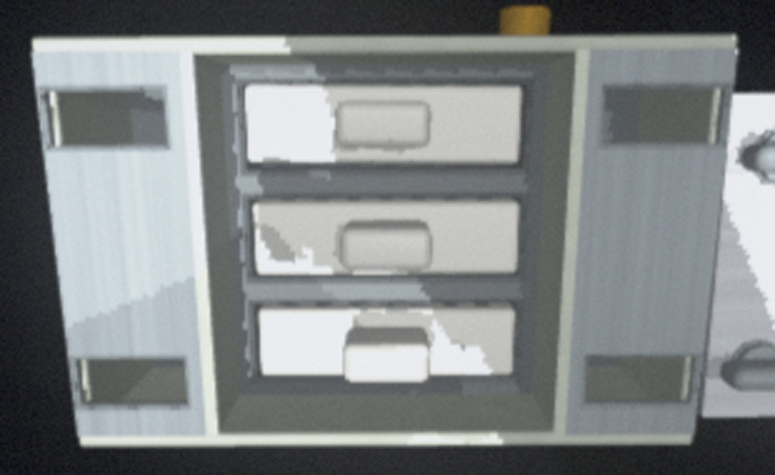

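Emit:
servo_tool --moves '[[-0.3,[0,2.5,22],-0.145],[-0.3,[0,-0.5,22],-0.145],[-0.3,[0,-4,21.5],-0.145],[-0.3,[0,-7,21],-0.145],[-0.3,[0,-10,19.5],-0.145]]'

```text
time_s: 44.4
ee_pos: [505.0, 86.8, 214.5]
ee_rot: [0.54, 1.505, -0.542]
wrist_force: [0.8, -0.5, -0.2]
opening: 55.3
```

Emit:
servo_tool --moves '[[-0.3,[0,-12.5,18],-0.145],[-0.3,[0,-15,16],-0.145],[-0.3,[0,-17,13.5],-0.145],[-0.3,[0,-19,11],-0.145],[-0.3,[0,-20,8],-0.145]]'

```text
time_s: 44.9
ee_pos: [533.5, -18.3, 214.4]
ee_rot: [-0.026, 1.573, 0.026]
wrist_force: [0.4, 0.1, 0.6]
opening: 55.5
```

Emit:
servo_tool --moves '[[-0.3,[0,-21,5],-0.145],[-0.3,[0,0,0],0],[-0.3,[0,0,0],0],[-0.3,[0,0,0],0]]'

```text
time_s: 45.3
ee_pos: [539.2, -37.5, 215.2]
ee_rot: [-0.134, 1.568, 0.135]
wrist_force: [-0.3, 0.1, 0.9]
opening: 56.1
```

```bash
python3 shot.py w29;python3 -c "
from h import *
crop('pics/w29.png',150,30,400,320,2.1,'pics/w29c.png')"
```

```text
t 45.3 [539.2 -37.5 215.2] 9.8 56.07882187412496 F [-0.3  0.1  0.9]
```

View pics/w29c.png

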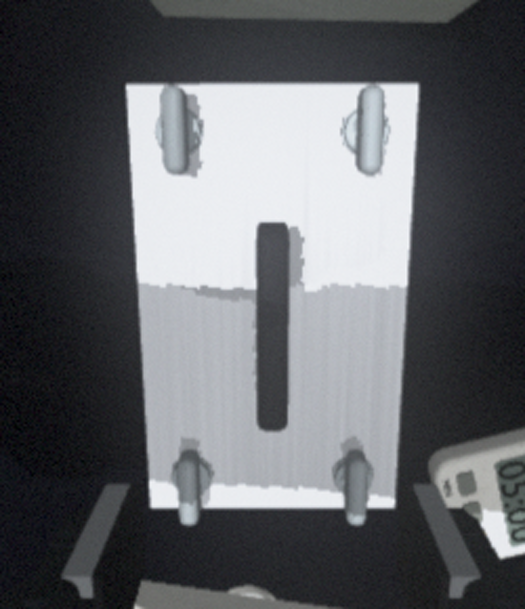

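```bash
python3 - <<'E'
from h import *
def show(C,n):
    C=np.array(C); print(n,C.mean(0).round(1),[ (np.hypot(*(C[(i+1)%4]-C[i])).round(1), np.degrees(np.arctan2(*(C[(i+1)%4]-C[i])[::-1])).round(1)) for i in range(4)])
c=wc("w28"); P=lambda u,v,z: ray("wrist",125+u/2.5,50+v/2.5,z,c)[:2]
show([P(82,445,88),P(32,39,88),P(737,36,88),P(694,443,88)],"dryer")
show([P(130,381,88),P(104,117,88),P(664,115,88),P(639,379,88)],"holes")
c=wc("w29"); P=lambda u,v,z: ray("wrist",150+u/2.1,30+v/2.1,z,c)[:2]
show([P(126,84,17),P(419,83,17),P(397,508,17),P(150,508,17)],"cover")
h=[P(272,224,60),P(272,430,60)]; print("handle",np.mean(h,0), h)
show([P(172,129,42),P(371,129,42),P(356,486,42),P(189,486,42)],"wings")
for a,b in (((171,88),(176,172)),((371,88),(369,172)),((187,453),(190,523)),((353,453),(357,523))):
    d=P(*a,42)-P(*b,42); print(np.degrees(np.arctan2(d[1],d[0])).round(1))
E
python3 pl.py 540 -38 40 9.8 -0.3
```

```text
dryer [515.3 199.5] [(np.float64(128.5), np.float64(8.9)), (np.float64(208.7), np.float64(-81.3)), (np.float64(128.6), np.float64(-170.9)), (np.float64(209.1), np.float64(98.6))]
holes [515.6 200.2] [(np.float64(83.7), np.float64(8.7)), (np.float64(170.1), np.float64(-81.4)), (np.float64(83.6), np.float64(-171.6)), (np.float64(169.8), np.float64(98.7))]
cover [540.1 -38. ] [(np.float64(130.1), np.float64(9.9)), (np.float64(210.6), np.float64(-79.8)), (np.float64(131.8), np.float64(-170.2)), (np.float64(210.3), np.float64(99.7))]
handle [539.07205884 -35.39151613] [array([531.32548378,   9.50255329]), array([546.8186339 , -80.28558556])]
wings [539.1 -35.2] [(np.float64(83.4), np.float64(9.7)), (np.float64(165.3), np.float64(-80.3)), (np.float64(81.7), np.float64(-170.2)), (np.float64(165.3), np.float64(100.2))]
101.0
100.7
100.0
104.8
t45.35 pos [539.3 -37.3 215.5] yaw 9.9 op 55.3 F[-0.6  1.1  0.3] q7 0.10 | D [   0.7   -0.7 -175.5] turn 0.001 rows 4
[[-0.3, [43.9, -0.2, 0.2], 0.0], [-0.3, [43.9, -0.2, 0.2], 0.0], [-0.3, [43.8, -0.2, 0.2], 0.0], [-0.3, [43.9, -0.3, 0.2], 0.0]]
```

Emit:
servo_tool --moves '[[-0.3,[40,0,0],0],[-0.3,[40,0,0],0],[-0.3,[40,0,0],0],[-0.3,[35,0,0],0],[-0.3,[18,0,0],0]]'

```text
time_s: 45.85
ee_pos: [538.0, -37.2, 40.2]
ee_rot: [-0.135, 1.57, 0.136]
wrist_force: [0.3, 0.0, 0.2]
opening: 55.3
```

Emit:
servo_tool --moves '[[-0.3,[0,0,0],0],[-0.3,[0,0,0],0]]'

```text
time_s: 46.05
ee_pos: [539.8, -37.6, 43.4]
ee_rot: [-0.136, 1.567, 0.136]
wrist_force: [-0.3, -1.0, 0.4]
opening: 55.5
```

```bash
python3 pl.py 540 -37.2 40 9.9 -0.3
```

```text
t46.05 pos [539.8 -37.6  43.4] yaw 9.9 op 55.5 F[-0.3 -1.   0.4] q7 0.07 | D [ 0.2  0.4 -3.4] turn -0.000 rows 1
[[-0.3, [3.4, 0.4, 0.3], -0.0]]
```

Emit:
servo_tool --moves '[[-0.3,[3.5,0.4,0.3],0],[1,[0,0,0],0],[1,[0,0,0],0],[1,[0,0,0],0],[1,[0,0,0],0]]'

```text
time_s: 46.55
ee_pos: [540.1, -37.8, 40.3]
ee_rot: [-0.135, 1.566, 0.135]
wrist_force: [-2.9, 1.2, 9.9]
opening: 12.5
```

Emit:
servo_tool --moves '[[1,[-8,0,0],0],[1,[-25,0,0],0],[1,[-40,0,0],0],[1,[-40,0,0],0],[1,[-35,0,0],0]]'

```text
time_s: 47.05
ee_pos: [539.5, -37.8, 189.8]
ee_rot: [-0.135, 1.566, 0.135]
wrist_force: [1.0, -0.6, -5.7]
opening: 12.3
```

```bash
python3 shot.py w30; python3 pl.py 515.5 200 180 8.6 1 38
```

```text
t 47.05 [539.5 -37.8 189.8] 9.9 12.28638136845582 F [ 1.  -0.6 -5.7]
t47.10 pos [542.  -37.9 195.1] yaw 9.9 op 12.8 F[ 3.  -1.1  3. ] q7 0.10 | D [-26.5 237.9 -15.1] turn 0.022 rows 7
[[1.0, [2.1, 34.1, 2.1], 0.003], [1.0, [2.2, 34.2, 2.0], 0.003], [1.0, [2.1, 34.1, 1.8], 0.003], [1.0, [2.2, 34.1, 1.8], 0.003], [1.0, [2.1, 34.2, 1.7], 0.003]]
[[1.0, [2.2, 34.1, 1.5], 0.003], [1.0, [2.1, 34.2, 1.5], 0.003]]
```

View pics/w30.png

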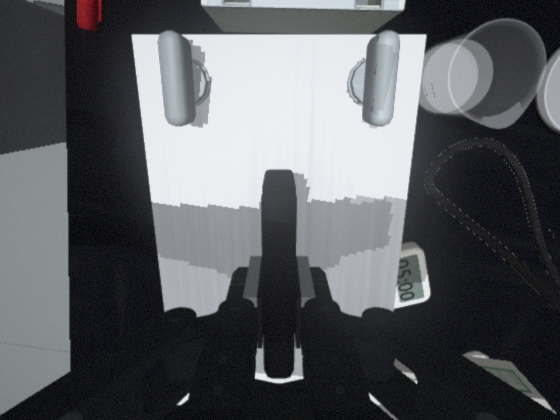

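Emit:
servo_tool --moves '[[1,[0,15,1],0.003],[1,[0,30,2],0.003],[1,[0,35,2],0.003],[1,[0,38,2],0.003],[1,[0,38,2],0.003]]'

```text
time_s: 47.6
ee_pos: [522.4, 118.6, 187.7]
ee_rot: [-0.123, 1.568, 0.123]
wrist_force: [1.1, 0.2, -4.9]
opening: 13.0
```

Emit:
servo_tool --moves '[[1,[0,38,2],0.003],[1,[0,30,1],0.003],[1,[10,15,1],0],[1,[5,0,0],0],[1,[0,0,0],0]]'

```text
time_s: 48.1
ee_pos: [513.5, 199.7, 171.7]
ee_rot: [-0.12, 1.569, 0.119]
wrist_force: [0.3, -0.4, -5.9]
opening: 12.5
```

```bash
python3 shot.py w31; python3 pl.py 515.5 200 135 8.6 1 38
```

```text
t 48.1 [513.5 199.7 171.7] 8.7 12.529845372156164 F [ 0.3 -0.4 -5.9]
t48.15 pos [513.9 199.2 172.2] yaw 8.6 op 12.6 F[-0.1 -1.  -4.9] q7 -0.41 | D [  1.6   0.8 -37.2] turn 0.001 rows 1
[[1.0, [37.2, 0.6, 1.8], 0.001]]
```

View pics/w31.png

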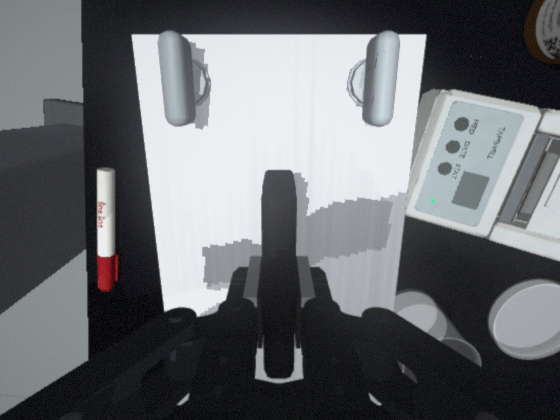

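Emit:
servo_tool --moves '[[1,[15,0.6,1.8],0],[1,[15,0,0],0],[1,[5,0,0],0],[1,[0,0,0],0]]'

```text
time_s: 48.55
ee_pos: [515.5, 200.3, 136.6]
ee_rot: [-0.119, 1.569, 0.118]
wrist_force: [0.1, -0.1, -4.4]
opening: 12.7
```

```bash
python3 pl.py 515.5 200 116 8.6 1 38; python3 -c "
from h import *
cv2.imwrite('pics/s32.png',grab_frame('side'));crop('pics/s32.png',220,200,360,340,4,'pics/s32c.png')"
```

```text
t48.55 pos [515.5 200.3 136.6] yaw 8.6 op 12.7 F[ 0.1 -0.1 -4.4] q7 -0.42 | D [ -0.   -0.3 -20.6] turn 0.001 rows 1
[[1.0, [20.6, -0.3, -0.0], 0.001]]
```

View pics/s32c.png

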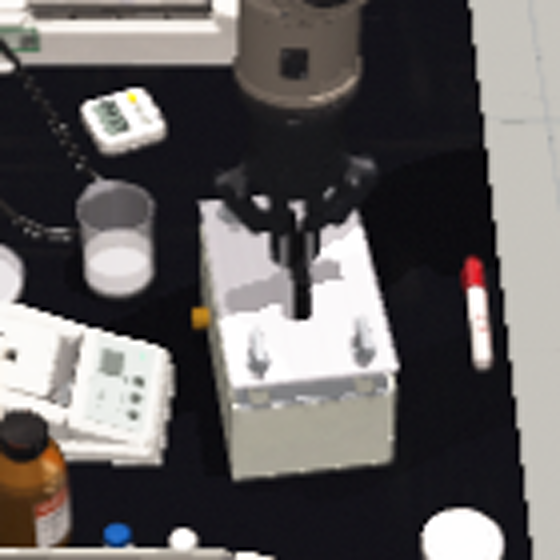

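Emit:
servo_tool --moves '[[1,[4,0,0],0],[1,[4,0,0],0],[1,[3,0,0],0],[1,[3,0,0],0],[1,[0,0,0],0]]'

```text
time_s: 49.1
ee_pos: [515.6, 201.0, 123.1]
ee_rot: [-0.119, 1.568, 0.119]
wrist_force: [-0.2, -0.1, -4.8]
opening: 12.5
```

Emit:
servo_tool --moves '[[1,[2,0,0],0],[1,[2,0,0],0],[1,[0,0,0],0]]'

```text
time_s: 49.4
ee_pos: [515.7, 201.0, 119.3]
ee_rot: [-0.119, 1.568, 0.119]
wrist_force: [-0.9, -0.6, -4.8]
opening: 12.9
```

Emit:
servo_tool --moves '[[1,[1.5,0,0],0],[1,[1,0,0],0],[1,[0,0,0],0]]'

```text
time_s: 49.7
ee_pos: [515.8, 201.0, 116.9]
ee_rot: [-0.119, 1.568, 0.119]
wrist_force: [-0.1, -0.3, -5.7]
opening: 12.5
```

Emit:
servo_tool --moves '[[1,[1,0,0],0],[1,[0,0,0],0]]'

```text
time_s: 49.9
ee_pos: [516.0, 201.1, 116.3]
ee_rot: [-0.119, 1.567, 0.119]
wrist_force: [-1.7, 0.2, 0.6]
opening: 12.5
```

Emit:
servo_tool --moves '[[1,[0,-0.8,0],0],[1,[0.7,0,0],0],[-0.3,[0,0,0],0],[-0.3,[0,0,0],0],[-0.3,[0,0,0],0]]'

```text
time_s: 50.4
ee_pos: [516.2, 200.2, 115.4]
ee_rot: [-0.119, 1.567, 0.119]
wrist_force: [0.7, 0.4, 0.5]
opening: 54.7
```

Emit:
servo_tool --moves '[[-0.3,[-35,0,0],0],[-0.3,[-45,0,0],0],[-0.3,[-45,0,0],0],[-0.3,[-25,0,0],0],[-0.3,[0,0,0],0]]'

```text
time_s: 50.9
ee_pos: [517.6, 200.9, 269.3]
ee_rot: [-0.117, 1.562, 0.12]
wrist_force: [-0.5, 0.8, 0.0]
opening: 55.4
```

Emit:
servo_tool --moves '[[-0.3,[0,0,0],0],[-0.3,[0,0,0],0]]'

```text
time_s: 51.1
ee_pos: [515.6, 200.0, 264.3]
ee_rot: [-0.119, 1.569, 0.119]
wrist_force: [-0.5, -0.4, 0.5]
opening: 55.4
```

```bash
python3 shot.py w33;python3 -c "
from h import *
crop('pics/w33.png',150,30,400,320,2.1,'pics/w33c.png')"
```

```text
t 51.1 [515.6 200.  264.3] 8.7 55.38029575684532 F [-0.5 -0.4  0.5]
```

View pics/w33c.png

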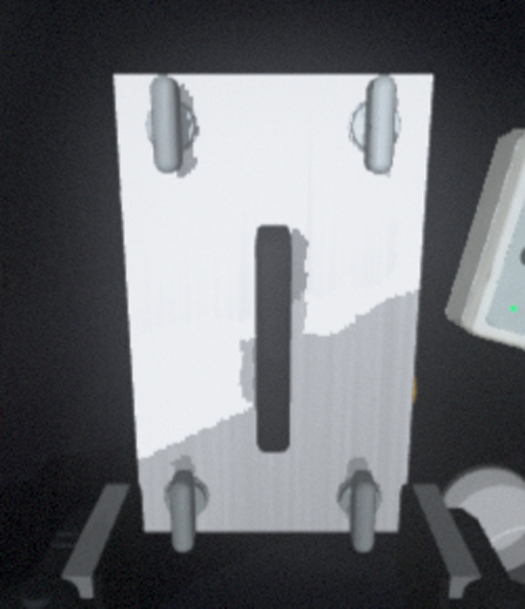

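```bash
python3 - <<'E'
from h import *
def show(C,n):
    C=np.array(C); print(n,C.mean(0).round(1),[ (np.hypot(*(C[(i+1)%4]-C[i])).round(1), np.degrees(np.arctan2(*(C[(i+1)%4]-C[i])[::-1])).round(1)) for i in range(4)])
c=wc("w33"); P=lambda u,v,z: ray("wrist",150+u/2.1,30+v/2.1,z,c)[:2]
show([P(113,74,93),P(433,74,93),P(400,532,93),P(145,532,93)],"cover")
a=np.radians(8.6);R=np.array([[np.cos(a),-np.sin(a)],[np.sin(a),np.cos(a)]])
for i,s in enumerate([(-42,85),(42,85),(42,-85),(-42,-85)]): print(i+1,(np.array([515.8,200])+R@s).round(1))
E
```

```text
cover [516.  200.5] [(np.float64(130.3), np.float64(8.6)), (np.float64(210.7), np.float64(-81.9)), (np.float64(126.8), np.float64(-171.3)), (np.float64(210.8), np.float64(99.1))]
1 [461.6 277.8]
2 [544.6 290.3]
3 [570.  122.2]
4 [487.  109.7]
```

```bash
python3 pl.py 462 277.3 102 8.6 -0.3
```

```text
t51.15 pos [515.5 200.  264.2] yaw 8.7 op 55.7 F[-0.6 -0.4 -0.6] q7 -0.38 | D [ -53.5   77.3 -162.2] turn 0.001 rows 5
[[-0.3, [32.4, 16.9, -8.2], 0.0], [-0.3, [32.5, 16.9, -8.2], 0.0], [-0.3, [32.4, 16.9, -8.2], 0.0], [-0.3, [32.5, 17.0, -8.1], 0.0], [-0.3, [32.4, 16.9, -8.2], 0.0]]
```

Emit:
servo_tool --moves '[[-0.3,[20,42,-20],0],[-0.3,[30,42.5,-21],0],[-0.3,[40,0,0],0],[-0.3,[40,0,0],0],[-0.3,[15,0,0],0]]'

```text
time_s: 51.65
ee_pos: [463.6, 271.8, 119.5]
ee_rot: [-0.122, 1.573, 0.118]
wrist_force: [0.3, -0.9, 0.9]
opening: 55.5
```

Emit:
servo_tool --moves '[[-0.3,[0,0,0],0],[-0.3,[0,0,0],0]]'

```text
time_s: 51.85
ee_pos: [465.9, 272.9, 123.8]
ee_rot: [-0.119, 1.568, 0.119]
wrist_force: [0.3, 0.1, 1.6]
opening: 55.0
```

```bash
python3 shot.py w34;python3 pl.py 462 277.3 103 8.6 -0.3
```

```text
t 51.85 [465.9 272.9 123.8] 8.7 55.0486117026523 F [0.3 0.1 1.6]
t51.90 pos [466.3 273.1 124.5] yaw 8.7 op 55.6 F[ 0.   0.1 -0.4] q7 -0.61 | D [ -4.3   4.2 -21.5] turn 0.001 rows 1
[[-0.3, [21.5, 4.8, -3.7], 0.001]]
```

View pics/w34.png

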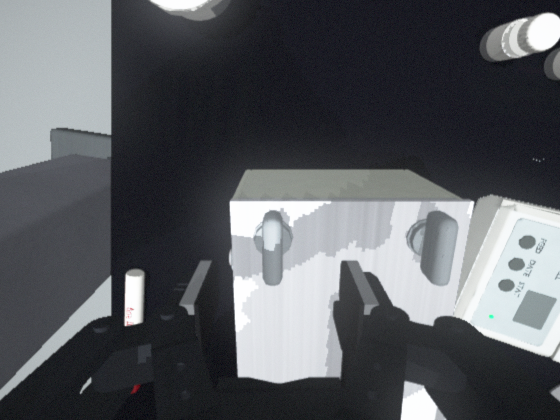

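Emit:
servo_tool --moves '[[-0.3,[13,4.5,-3.5],0],[-0.3,[8.5,0,0],0],[1,[0,0,0],0],[1,[0,0,0],0],[1,[0,0,0],0]]'

```text
time_s: 52.4
ee_pos: [462.0, 276.9, 102.7]
ee_rot: [-0.119, 1.567, 0.119]
wrist_force: [-0.2, -0.3, 0.3]
opening: 11.9
```

Emit:
servo_tool --moves '[[1,[0,0,0],0.12],[1,[0,0,0],0.147],[1,[0,0,0],0.147],[1,[0,0,0],0.147],[1,[0,0,0],0.147]]'

```text
time_s: 52.9
ee_pos: [461.1, 277.2, 102.9]
ee_rot: [0.44, 1.527, -0.44]
wrist_force: [-5.2, 1.4, 3.9]
opening: 8.0
```

Emit:
servo_tool --moves '[[1,[0,0,0],0.147],[1,[0,0,0],0.147],[1,[0,0,0],0.147],[1,[0,0,0],0.147],[1,[0,0,0],0.147]]'

```text
time_s: 53.4
ee_pos: [461.7, 277.7, 102.9]
ee_rot: [1.006, 1.327, -1.004]
wrist_force: [-1.8, 3.5, 0.3]
opening: 8.5
```

Emit:
servo_tool --moves '[[1,[0,0,0],0.13],[1,[0,0,0],0.08],[1,[0,0,0],0]]'

```text
time_s: 53.7
ee_pos: [462.3, 278.0, 103.0]
ee_rot: [1.16, 1.241, -1.156]
wrist_force: [3.1, 4.6, -2.0]
opening: 8.0
```

```bash
python3 shot.py w35;python3 -c "
from plant import *
print(read_state()['ft_torque'])"
```

```text
t 53.7 [462.3 278.  103. ] -86.0 8.036441002769429 F [ 3.1  4.6 -2. ]
[ 1.12750186 -0.46600476  0.9399754 ]
```

View pics/w35.png

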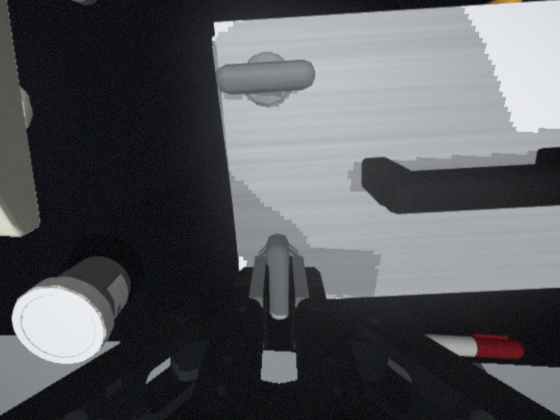

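Emit:
servo_tool --moves '[[1,[0,0,0],-0.07],[-0.3,[0,0,0],0],[-0.3,[0,0,0],0],[-0.3,[-30,0,0],0],[-0.3,[-20,0,0],0]]'

```text
time_s: 54.25
ee_pos: [461.9, 276.4, 153.4]
ee_rot: [1.107, 1.271, -1.108]
wrist_force: [-0.2, 0.3, -0.5]
opening: 55.7
```

```bash
python3 pl.py 570 122.2 155 8.6 -0.3;python3 shot.py w36
```

```text
t54.25 pos [461.9 276.4 153.4] yaw -82.1 op 55.7 F[-0.2  0.3 -0.5] q7 -2.05 | D [ 108.1 -154.2    1.6] turn -1.583 rows 11
[[-0.3, [-0.1, 7.8, 15.2], -0.144], [-0.3, [-0.2, 5.5, 16.2], -0.144], [-0.3, [-0.1, 3.2, 16.9], -0.144], [-0.3, [-0.2, 0.7, 17.1], -0.144], [-0.3, [-0.1, -1.7, 17.0], -0.144]]
[[-0.3, [-0.2, -4.2, 16.6], -0.144], [-0.3, [-0.1, -6.5, 15.8], -0.144], [-0.3, [-0.2, -8.7, 14.8], -0.144], [-0.3, [-0.1, -10.8, 13.3], -0.144], [-0.3, [-0.2, -12.5, 11.7], -0.144]]
[[-0.3, [-0.1, -14.1, 9.7], -0.144]]
t 54.25 [461.9 276.4 153.4] -82.1 55.67245985705544 F [-0.2  0.3 -0.5]
```

View pics/w36.png

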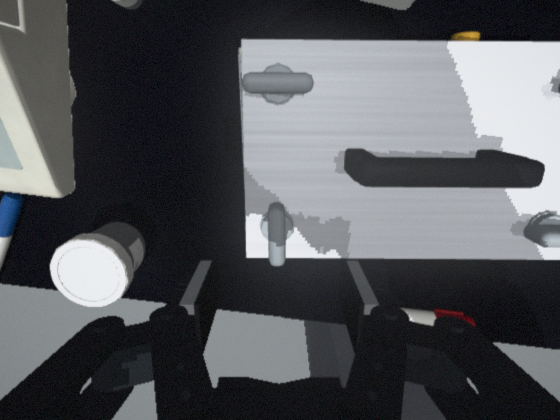

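Emit:
servo_tool --moves '[[-0.3,[-1,8,15],-0.144],[-0.3,[-1,5.5,16],-0.144],[-0.3,[-1,3,17],-0.144],[-0.3,[0,1,17],-0.144],[-0.3,[0,-2,17],-0.144]]'

```text
time_s: 54.8
ee_pos: [511.4, 206.2, 155.3]
ee_rot: [0.553, 1.499, -0.553]
wrist_force: [0.3, 0.7, -1.4]
opening: 55.6
```

Emit:
servo_tool --moves '[[-0.3,[0,-4,16.5],-0.144],[-0.3,[0,-6.5,16],-0.144],[-0.3,[0,-9,15],-0.144],[-0.3,[0,-11,13],-0.144],[-0.3,[0,-12.5,12],-0.144]]'

```text
time_s: 55.3
ee_pos: [560.8, 135.7, 155.2]
ee_rot: [-0.01, 1.571, 0.01]
wrist_force: [-0.4, -0.5, 0.4]
opening: 55.3
```

Emit:
servo_tool --moves '[[-0.3,[0,-14,10],-0.144],[-0.3,[0,0,0],0],[-0.3,[0,0,0],0]]'

```text
time_s: 55.6
ee_pos: [570.4, 122.5, 155.1]
ee_rot: [-0.116, 1.568, 0.116]
wrist_force: [-0.3, -0.5, 0.3]
opening: 55.6
```

```bash
python3 pl.py 570 122.2 103 8.6 -0.3;python3 shot.py w37
```

```text
t55.60 pos [570.4 122.5 155.1] yaw 8.5 op 55.6 F[-0.3 -0.5  0.3] q7 -0.22 | D [ -0.4  -0.3 -52.1] turn -0.002 rows 2
[[-0.3, [26.1, -0.1, -0.2], -0.001], [-0.3, [26.0, -0.2, -0.2], -0.001]]
t 55.6 [570.4 122.5 155.1] 8.5 55.62032422750436 F [-0.3 -0.5  0.3]
```

View pics/w37.png

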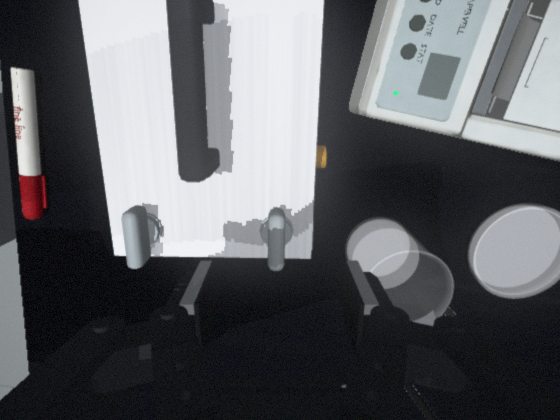

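Emit:
servo_tool --moves '[[-0.3,[27,0,0],0],[-0.3,[25,0,0],0],[1,[0,0,0],0],[1,[0,0,0],0],[1,[0,0,0],0]]'

```text
time_s: 56.15
ee_pos: [571.1, 123.4, 104.7]
ee_rot: [-0.119, 1.566, 0.12]
wrist_force: [-1.0, 0.2, 0.4]
opening: 12.7
```

Emit:
servo_tool --moves '[[1,[0,0,0],0.12],[1,[0,0,0],0.147],[1,[0,0,0],0.147],[1,[0,0,0],0.147],[1,[0,0,0],0.147]]'

```text
time_s: 56.65
ee_pos: [571.6, 123.0, 104.9]
ee_rot: [0.441, 1.524, -0.439]
wrist_force: [2.5, -1.3, -1.1]
opening: 8.3
```

Emit:
servo_tool --moves '[[1,[0,0,0],0.147],[1,[0,0,0],0.147],[1,[0,0,0],0.147],[1,[0,0,0],0.147],[1,[0,0,0],0.147]]'

```text
time_s: 57.15
ee_pos: [571.6, 122.6, 104.9]
ee_rot: [1.007, 1.325, -1.004]
wrist_force: [1.0, -2.4, -1.0]
opening: 8.4
```

Emit:
servo_tool --moves '[[1,[0,0,0],0.13],[1,[0,0,0],0.06],[1,[0,0,0],-0.06],[-0.3,[0,0,0],0],[-0.3,[0,0,0],0]]'

```text
time_s: 57.65
ee_pos: [571.1, 123.2, 104.2]
ee_rot: [1.1, 1.276, -1.098]
wrist_force: [0.2, -0.4, -0.6]
opening: 36.7
```

Emit:
servo_tool --moves '[[-0.3,[-30,0,0],0],[-0.3,[-22,0,0],0],[-0.3,[0,0,0],0]]'

```text
time_s: 57.95
ee_pos: [572.3, 123.3, 158.6]
ee_rot: [1.102, 1.274, -1.095]
wrist_force: [0.1, 0.2, 0.6]
opening: 55.4
```

```bash
python3 pl.py 545 290 155 8.4 -0.3;python3 shot.py w38
```

```text
t57.95 pos [572.3 123.3 158.6] yaw -81.5 op 55.4 F[0.1 0.2 0.6] q7 -1.63 | D [-27.3 166.7  -3.6] turn -1.569 rows 11
[[-0.3, [0.3, -0.2, -15.4], -0.143], [-0.3, [0.4, 2.0, -15.2], -0.143], [-0.3, [0.3, 4.1, -14.8], -0.143], [-0.3, [0.4, 6.2, -14.0], -0.143], [-0.3, [0.3, 8.1, -13.1], -0.143]]
[[-0.3, [0.4, 9.9, -11.7], -0.143], [-0.3, [0.3, 11.5, -10.2], -0.143], [-0.3, [0.4, 12.8, -8.4], -0.143], [-0.3, [0.3, 13.9, -6.6], -0.143], [-0.3, [0.4, 14.7, -4.5], -0.143]]
[[-0.3, [0.3, 15.1, -2.4], -0.143]]
t 57.95 [572.3 123.3 158.6] -81.5 55.40991352671119 F [0.1 0.2 0.6]
```

View pics/w38.png

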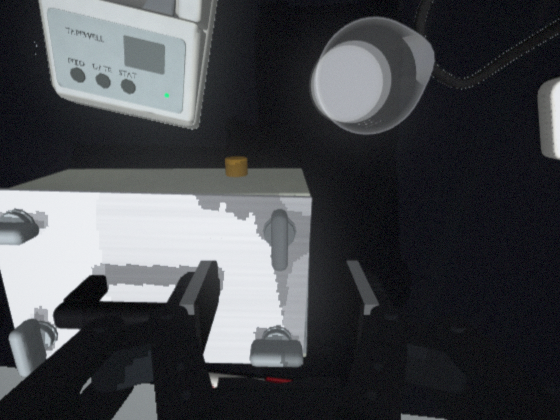

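Screw 3 is tight and aligned. Screw 2 is next.

Emit:
servo_tool --moves '[[-0.3,[0,0,-15],-0.143],[-0.3,[0,2,-15],-0.143],[-0.3,[0,4,-15],-0.143],[-0.3,[0,6,-14],-0.143],[-0.3,[0,8,-13],-0.143]]'

```text
time_s: 58.5
ee_pos: [557.5, 198.5, 154.6]
ee_rot: [0.548, 1.501, -0.548]
wrist_force: [0.2, -0.1, -0.0]
opening: 55.7
```

Emit:
servo_tool --moves '[[-0.3,[0,10,-12],-0.143],[-0.3,[0,11.5,-10],-0.143],[-0.3,[0,13,-8.5],-0.143],[-0.3,[0,14,-6.5],-0.143],[-0.3,[0,14.5,-4.5],-0.143]]'

```text
time_s: 59.0
ee_pos: [545.1, 274.5, 154.6]
ee_rot: [-0.012, 1.572, 0.011]
wrist_force: [0.3, -0.3, 0.0]
opening: 55.6
```

Emit:
servo_tool --moves '[[-0.3,[0,15,-2.5],-0.143],[-0.3,[0,0,0],0],[-0.3,[0,0,0],0]]'

```text
time_s: 59.3
ee_pos: [542.8, 288.4, 154.7]
ee_rot: [-0.117, 1.569, 0.117]
wrist_force: [-0.3, -0.6, 0.5]
opening: 55.4
```

```bash
python3 pl.py 545 290 103 8.4 -0.3;python3 shot.py w39
```

```text
t59.30 pos [542.8 288.4 154.7] yaw 8.5 op 55.4 F[-0.3 -0.6  0.5] q7 -0.49 | D [  2.2   1.6 -51.7] turn 0.002 rows 2
[[-0.3, [25.9, 0.6, 1.2], 0.001], [-0.3, [25.8, 0.6, 1.3], 0.001]]
t 59.3 [542.8 288.4 154.7] 8.5 55.399584539689975 F [-0.3 -0.6  0.5]
```

View pics/w39.png

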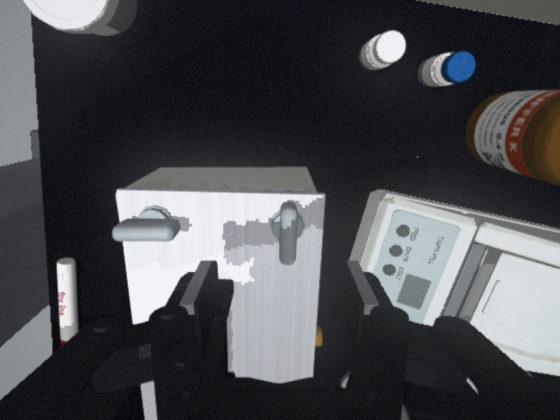

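Emit:
servo_tool --moves '[[-0.3,[27,1,2],0],[-0.3,[25,0.5,1.5],0],[1,[0,0,0],0],[1,[0,0,0],0],[1,[0,0,0],0]]'

```text
time_s: 59.85
ee_pos: [546.9, 290.9, 104.7]
ee_rot: [-0.118, 1.566, 0.119]
wrist_force: [1.0, -0.0, -0.0]
opening: 12.5
```

Emit:
servo_tool --moves '[[1,[0,0,0],0.12],[1,[0,0,0],0.147],[1,[0,0,0],0.147],[1,[0,0,0],0.147],[1,[0,0,0],0.147]]'

```text
time_s: 60.35
ee_pos: [546.7, 290.9, 104.9]
ee_rot: [0.442, 1.525, -0.44]
wrist_force: [-2.2, -1.2, 1.3]
opening: 8.5
```

Emit:
servo_tool --moves '[[1,[0,0,0],0.147],[1,[0,0,0],0.147],[1,[0,0,0],0.147],[1,[0,0,0],0.147],[1,[0,0,0],0.147]]'

```text
time_s: 60.85
ee_pos: [546.5, 291.2, 105.0]
ee_rot: [1.007, 1.327, -1.004]
wrist_force: [-1.8, -0.4, 1.5]
opening: 8.1
```

Emit:
servo_tool --moves '[[1,[0,0,0],0.13],[1,[0,0,0],0.06],[1,[0,0,0],-0.06],[-0.3,[0,0,0],0],[-0.3,[0,0,0],0]]'

```text
time_s: 61.35
ee_pos: [546.5, 291.2, 104.3]
ee_rot: [1.1, 1.276, -1.098]
wrist_force: [-0.1, 1.0, -0.2]
opening: 36.3
```

Emit:
servo_tool --moves '[[-0.3,[-30,0,0],0],[-0.3,[-22,0,0],0],[-0.3,[0,0,0],0]]'

```text
time_s: 61.65
ee_pos: [547.8, 291.6, 158.8]
ee_rot: [1.103, 1.275, -1.095]
wrist_force: [0.6, -0.3, -0.4]
opening: 55.3
```

```bash
python3 pl.py 488 109.7 155 8.4 -0.3;python3 shot.py w40
```

```text
t61.65 pos [547.8 291.6 158.8] yaw -81.5 op 55.3 F[ 0.6 -0.3 -0.4] q7 -1.88 | D [ -59.8 -181.9   -3.8] turn -1.569 rows 11
[[-0.3, [0.3, -7.8, 15.6], -0.143], [-0.3, [0.2, -10.0, 14.2], -0.143], [-0.3, [0.3, -11.9, 12.7], -0.143], [-0.3, [0.3, -13.6, 10.9], -0.143], [-0.3, [0.2, -15.0, 8.9], -0.143]]
[[-0.3, [0.3, -16.1, 6.6], -0.143], [-0.3, [0.3, -16.9, 4.3], -0.143], [-0.3, [0.2, -17.3, 1.8], -0.143], [-0.3, [0.3, -17.4, -0.7], -0.143], [-0.3, [0.3, -17.1, -3.2], -0.143]]
[[-0.3, [0.3, -16.5, -5.5], -0.143]]
t 61.65 [547.8 291.6 158.8] -81.5 55.253082876894894 F [ 0.6 -0.3 -0.4]
```

View pics/w40.png

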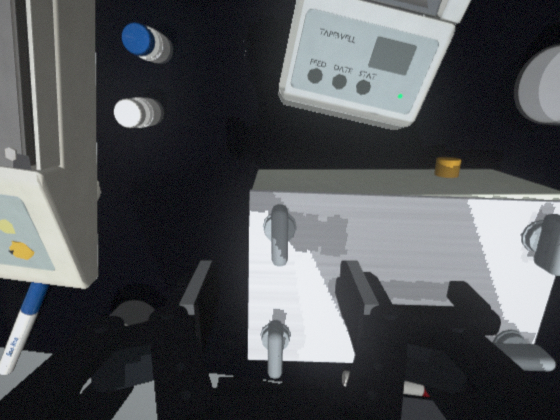

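Emit:
servo_tool --moves '[[-0.3,[0,-8,15.5],-0.143],[-0.3,[0,-10,14],-0.143],[-0.3,[0,-12,12.5],-0.143],[-0.3,[0,-13.5,11],-0.143],[-0.3,[0,-15,9],-0.143]]'

```text
time_s: 62.2
ee_pos: [518.3, 207.6, 154.7]
ee_rot: [0.548, 1.501, -0.549]
wrist_force: [-0.3, -0.4, 0.4]
opening: 55.5
```

Emit:
servo_tool --moves '[[-0.3,[0,-16,6.5],-0.143],[-0.3,[0,-17,4.5],-0.143],[-0.3,[0,-17.5,2],-0.143],[-0.3,[0,-17.5,-0.5],-0.143],[-0.3,[0,-17,-3],-0.143]]'

```text
time_s: 62.7
ee_pos: [491.8, 124.5, 154.8]
ee_rot: [-0.011, 1.572, 0.011]
wrist_force: [-0.6, 0.3, -0.3]
opening: 55.6
```

Emit:
servo_tool --moves '[[-0.3,[0,-16.5,-5.5],-0.143],[-0.3,[0,0,0],0],[-0.3,[0,0,0],0]]'

```text
time_s: 63.0
ee_pos: [487.0, 108.7, 155.1]
ee_rot: [-0.116, 1.568, 0.117]
wrist_force: [-0.4, 0.4, 0.1]
opening: 55.4
```

```bash
python3 pl.py 488 109.7 103 8.4 -0.3;python3 shot.py w41
```

```text
t63.00 pos [487.  108.7 155.1] yaw 8.5 op 55.4 F[-0.4  0.4  0.1] q7 -0.19 | D [  1.    1.  -52.1] turn 0.002 rows 2
[[-0.3, [26.1, 0.4, 0.6], 0.001], [-0.3, [26.0, 0.4, 0.5], 0.001]]
t 63.0 [487.  108.7 155.1] 8.5 55.37784311039779 F [-0.4  0.4  0.1]
```

View pics/w41.png

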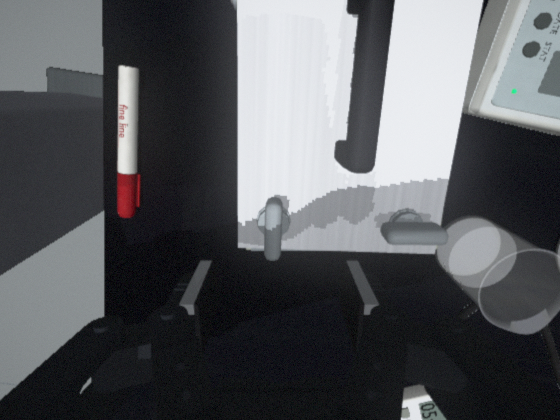

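Emit:
servo_tool --moves '[[-0.3,[27,1.5,0],0],[-0.3,[25,1,-0.5],0],[1,[0,0,0],0],[1,[0,0,0],0],[1,[0,0,0],0]]'

```text
time_s: 63.55
ee_pos: [486.8, 111.5, 104.4]
ee_rot: [-0.119, 1.567, 0.12]
wrist_force: [-1.6, -1.6, -0.7]
opening: 12.6
```

Emit:
servo_tool --moves '[[1,[0,0,0],0.12],[1,[0,0,0],0.147],[1,[0,0,0],0.147],[1,[0,0,0],0.147],[1,[0,0,0],0.147]]'

```text
time_s: 64.05
ee_pos: [486.1, 111.6, 104.5]
ee_rot: [0.441, 1.526, -0.44]
wrist_force: [-5.5, 0.9, 4.9]
opening: 8.4
```

Emit:
servo_tool --moves '[[1,[0,0,0],0.147],[1,[0,0,0],0.147],[1,[0,0,0],0.147],[1,[0,0,0],0.147],[1,[0,0,0],0.147]]'

```text
time_s: 64.55
ee_pos: [486.6, 112.0, 104.6]
ee_rot: [1.006, 1.327, -1.003]
wrist_force: [-1.9, 1.5, -0.9]
opening: 8.7
```

Emit:
servo_tool --moves '[[1,[0,0,0],0.13],[1,[0,0,0],0.06],[1,[0,0,0],-0.06],[-0.3,[0,0,0],0],[-0.3,[0,0,0],0]]'

```text
time_s: 65.05
ee_pos: [486.8, 111.4, 104.2]
ee_rot: [1.1, 1.276, -1.098]
wrist_force: [-0.4, -1.6, 0.5]
opening: 36.5
```

Emit:
servo_tool --moves '[[-0.3,[-40,0,0],0],[-0.3,[-40,20,-30],0],[-0.3,[-40,0,-40],0],[-0.3,[0,0,0],0],[-0.3,[0,0,0],0]]'

```text
time_s: 65.55
ee_pos: [495.4, 177.2, 216.8]
ee_rot: [1.099, 1.277, -1.096]
wrist_force: [-0.9, -1.7, -1.1]
opening: 55.2
```

```bash
python3 pl.py 513 190 262 -81.5 -0.3
```

```text
t65.55 pos [495.4 177.2 216.8] yaw -81.4 op 55.2 F[-0.9 -1.7 -1.1] q7 -1.79 | D [17.6 12.8 45.2] turn 0.002 rows 2
[[-0.3, [-22.6, 9.7, -5.0], 0.001], [-0.3, [-22.6, 9.7, -5.0], 0.001]]
```

Emit:
servo_tool --moves '[[-0.3,[-30,10,-8],0],[-0.3,[-30,8,-7],0],[-0.3,[0,0,0],0],[-0.3,[0,0,0],0],[-0.3,[0,0,0],0]]'

```text
time_s: 66.05
ee_pos: [510.1, 192.8, 274.6]
ee_rot: [1.097, 1.277, -1.101]
wrist_force: [-0.5, -1.0, -0.6]
opening: 55.4
```

```bash
python3 shot.py w42;python3 -c "
from h import *
crop('pics/w42.png',140,80,420,270,2.8,'pics/w42c.png')
cv2.imwrite('pics/s42.png',grab_frame('side'));crop('pics/s42.png',200,180,360,360,3.2,'pics/s42c.png')"
```

```text
t 66.05 [510.1 192.8 274.6] -81.5 55.37603199644095 F [-0.5 -1.  -0.6]
```

View pics/w42c.png

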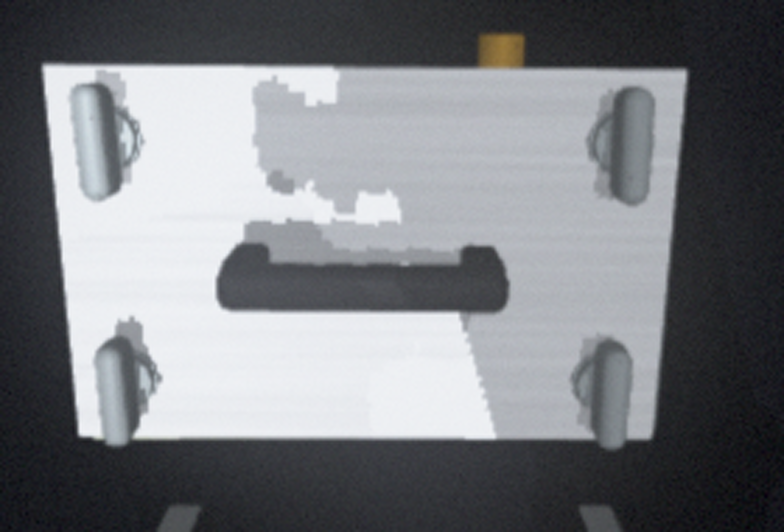

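View pics/s42c.png

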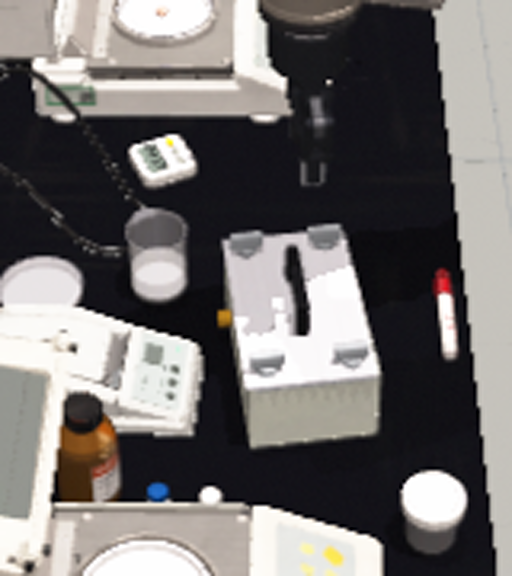

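```bash
python3 - <<'E'
from h import *
def rep(c,s,ox,oy,C,W):
    P=lambda u,v,z: ray("wrist",ox+u/s,oy+v/s,z,c)[:2]
    C=np.array([P(u,v,93) for u,v in C]); print(C.mean(0).round(1),[np.degrees(np.arctan2(*(C[b]-C[a])[::-1])).round(1) for a,b in ((0,1),(3,2))])
    for a,b in W: d=P(*a,118)-P(*b,118); print(np.degrees(np.arctan2(d[1],d[0])).round(1),end=' ')
    print()
# initial
rep(dict(mtx=wc("w42")["mtx"],pose=np.array([[1.43877209e-01,-9.43307972e-01,-2.99114390e-01,589.5],[-9.89593501e-01,-1.36532371e-01,-4.54270263e-02,203.2],[2.01287930e-03,3.02537570e-01,-9.53135335e-01,410.3],[0,0,0,1]])),2.9,140,90,((87,444),(47,57),(725,57),(692,444)),[((121,345),(132,455)),((95,80),(108,198)),((674,78),(672,197)),((648,345),(655,455))])
rep(wc("w42"),2.8,140,80,((79,436),(43,66),(687,70),(652,438)),[((115,340),(118,443)),((90,87),(100,197)),((636,90),(630,203)),((612,342),(612,446))])
E
```

```text
[516.8 196.6] [np.float64(8.2), np.float64(8.9)]
8.8 9.4 12.1 16.0 
[517.4 201.7] [np.float64(7.9), np.float64(8.3)]
5.0 8.4 9.9 12.6
```

```bash
python3 -c "
from plant import *
print(job_done())"
```

```text
the job is handed in; nothing more can be done
None
```

The dryer is loaded, closed and handed in at about 66 s. I loosened all four thumbscrews and laid the cover right way up on the bench to the dryer's right. The three white cassettes went into slots 3, 2 and 1, and I left the turquoise look-alike alone. I then refitted the cover and tightened the screws in the order 1, 3, 2, 4.

**Cassettes:** each went down until it reached its slot floor. Contact was clear for slots 3 and 1 (11 and 18 N) and light for slot 2 (about 1.4 N, at the expected height). The wrist picture taken before closing showed all three seated.

**Cover and screws:** before tightening, the cover measured within about 1 mm and 0.5° of the dryer; a later estimate came out within 3 mm. In the last pictures all four wings lie along the cover's x, and their angles match the first, tight picture to within 4°, with no sign of looseness.

**Bystanders:** in the last side view the sample cup, beaker and timer stand where they were.

**Disagreements:**
- Screw 1 was pressed against its stop with about 0.9 N m. The cover looked about 2° off while I held it, and lined up again to under 1° after release.
- The measured tool position wandered by 2 to 5 mm after fast moves, so I let it settle before most of the later measurements.

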